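Press the glued plywood box in the clamp and hold it

TASK

The small open-topped plywood box has just been glued: pick it up gently, with a grip of no more than 20 N, and stand it upright in the nest on the gridded board, end on and close up to the fence. Then grip the sprung lever's upright handle and swing the lever until its tongue lines up with the metal index tab, never well past it, so that the plunger presses the box against the fence. Finish while still holding the handle there, and leave the other plywood parts and the things lying on the board where they are.

Things in the scene. Friction and masses are not known exactly. Their poses are not given: they have to be found in the camera images.
- glue_box: The glued box: hollow open-topped box of bare plywood, dark finger joints at the corners, 56 (its x) x 38 (its y) x 45 mm high, walls 4 mm, about 60 g (varies), fragile: grip it with at most 20 N (on each finger); a grip of 8 N is ample. Origin: centre of its underside, z up. Starts upright on the table. Its two ends are alike: either may face the fence.
- rig: The clamp's board, fixed: square gridded fibreboard 300 x 300 x 18 mm flat on the table; position and yaw vary. Origin: centre of its underside, z up. In its frame (mm): the fence is a plywood wall, its face at x = 90 facing -x, y -45 to 45, 36 high over the board. Two lips, 6 high, inner faces at y = +-25, from x = 34 to 90, make the nest with the fence.
- seat (a point): The middle of the nest floor, on top of the board (18 mm above the table), at x = 62, y = 0 mm in the rig's frame, and with the rig's axes (x points at the fence). The box's origin is here when the box stands against the fence, with its own x along the rig's x. The nest is 50 mm wide.
- pivot (a point): The lever's vertical pivot axis at the board's top, at x = -12, y = -115 mm in the rig's frame.
- index (a point): The foot of the metal index tab, on the board's top at x = -12, y = 144 mm in the rig's frame: a plain upright 8 wide (x), 10 long (y), 30 mm high. The lever's 8 mm wide tongue points at it when lined up.
- lever (a joint): Angle of the plywood lever, rad: 0 = open at its stop (it springs back here when let go), 0.50 = lined up with the index tab, parallel to the fence face; end stop 0.70. Closing turns it clockwise seen from above. Bar 24 mm wide, top 38 mm above the table. Return spring: 1.5 N at the handle at 0, 4 N when lined up; the plunger adds 4.5 N there.
- handle: The lever's upright round wooden handle, 22 mm diameter, 60 mm tall, a sleeve that turns freely on its spindle on the lever; origin: centre of its foot, 38 mm above the table, 215 mm from the pivot axis. Lined up, it stands at x = -12, y = 100 mm in the rig's frame; open, at x = -115, y = 74.
- plunger: The sprung plunger through the lever, 115 mm from the pivot, pointing at the box; origin: tip of its rubber nose (16 mm across), 32 mm above the table. Spring 0.8 N/mm, up to 30 mm: with the box against the fence and the lever lined up it is pushed in about 10 mm and presses the box with about 8 N.
- tray: bystander: low open plywood tray 74 x 52 x 20 mm; origin under its centre
- bracket: bystander: L-shaped plywood bracket, foot 60 x 30 mm, 50 mm high; origin under its foot's centre
- tape_roll: bystander: paper tape roll, 48 mm diameter, 14 mm high, lying on the rig's board near the corner x = 115, y = 112 mm
- bolt: bystander: steel bolt standing on its head, 18 mm wide, 36 mm tall, on the rig's board near the corner x = -120, y = -115 mm

How it is judged (in metres and radians):
On the way, in this order (a step that is already met when the one before it is completed fails the run):
1. the box stands upright in the nest, let go, with the lever still open (x of glue_box in the frame of seat between -0.012 and 0.005 m and y of glue_box in the frame of seat between -0.008 and 0.008 m and z of glue_box in the frame of seat between -0.004 and 0.004 m and angle between glue_box's own z axis and vertical below 0.08 rad and angle between the x axis of glue_box and the x axis of rig, either way round below 0.2 rad and contact force between the fingers and glue_box below 0.1 N and value of joint lever below 0.1 rad), for 0.2 s.
2. the lever is lined up with the tab, held by its handle, and the plunger presses the box (value of joint lever between 0.45 and 0.55 rad and contact force between plunger and glue_box above 3 N and contact force between the fingers and handle above 1 N), for 0.5 s.
At the end, for the whole second after the job is handed in: Fingers hold the handle (over 1 N), lever still at 0.45 to 0.55 rad; plunger presses the box with over 3 N; the box stands upright on the nest floor, not touched by the fingers, within 8 mm of the middle across, within 12 mm of the fence and 0.2 rad of square (all of step 2 and x of glue_box in the frame of seat between -0.012 and 0.005 m and y of glue_box in the frame of seat between -0.008 and 0.008 m and z of glue_box in the frame of seat between -0.004 and 0.004 m and angle between glue_box's own z axis and vertical below 0.08 rad and angle between the x axis of glue_box and the x axis of rig, either way round below 0.2 rad and contact force between the fingers and glue_box below 0.1 N and velocity of joint lever between -0.1 and 0.1 rad/s); the arm keeps its last pose, push and grip.
It fails at once if the box is squeezed with a grip of clearly more than 20 N (the two fingers' forces add up to over 44 N) (contact force between the fingers and glue_box above 44 N).
It fails at once if the lever is pushed well past the index tab (over 0.62 rad) (value of joint lever above 0.62 rad).
It fails at once if a bystander is moved more than 30 mm (distance of any of tray, bracket, tape_roll, bolt from where it was at the start of the episode above 0.03 m).
It also fails if it takes over 64 s, if anything falls off the work surface, if the arm or the gripper's body presses on something with over 40 N, if the wrist force passes 120 N, or if a joint passes its speed limit or range.

ROBOT

A 6-joint arm with a two-finger parallel gripper is mounted at the origin on the work surface. World frame = base frame: x ahead of the robot, y to its left, z up, the work surface at z = 0. Lengths are in m, angles in degrees, forces in N, time in s.
With the tool pointing down it reaches from about 0.325 to 0.85 m from the base axis. Payload 15.5 kg.
Tool frame: the origin (TCP) lies between the finger pads; the fingertips stand 22 mm ahead of it and the grasp point (between the pads) lies 3 mm ahead of it; y points along the fingers, z is the direction in which the jaws open and shut, and the axes are right-handed (so a half turn about y gives the same grasp; the last joint's range is limited). The gripper opens to 91 mm and grips with 3 to 60 N. Pads are 32 mm wide; open, the fingers measure 118 mm over their backs; the gripper's body (76 mm by 178 mm) begins 60 mm behind the grasp point.
Start: joints at [62.252, 28.281, 77.091, -0, 74.628, -5.472], TCP at [0.237, 0.578, 0.201] pointing down, gripper open.
Joint ranges: [-166.48, 166.48], [-47.26, 123.95], [12.59, 153.08], [-70.14, 250.14], [6.76, 159.57], [-176.63, 176.63]. Speed limits (degrees/s): [108.29, 108.29, 147.25, 172.46, 172.46, 172.46].

INTERFACE

Orientations are given as [roll, pitch, yaw] about the fixed x, y, z axes, in that order (R = Rz(yaw) Ry(pitch) Rx(roll)).
In Python, from rig import r gives the robot as it stands.
- The arm moves only by the tool drive_tool, never from a script. Its argument "series" is a list of rows, each an object of numbers: "dx", "dy", "dz": the shift along the world's x, y, z in mm; "wx", "wy", "wz": the turn, a rotation vector about the world's x, y, z in rad; "gripper": the opening, from 0 (shut) to 1 (fully open). A call has 1 to 20 rows; each row is the pose to reach, as a shift and turn from the pose commanded when the call began; what a row does not reach only later rows make up. A row lasts 1/12 s, in which the tool goes at most 41.7 mm and 7.16 degrees, less where a joint would pass 70% of its speed; a pose out of reach is approached as far as the arm can. A call with a gripper value outside its range is refused whole. The fingers move at their own pace and stop on an object; "newtons" is the grip in N (left out, the last holds). Time passes only in rows, so rows that repeat a pose let the fingers close. It gives the time, the measured TCP pose, the force and the opening at its end, in the units of the state.
- r.get_obs(): the state, without advancing time (a new reading comes with each control period).
- r.read_camera(name): name is "scene" or "top" or "wrist"; returns a dict with "frame" (420x560x3 uint8, red, green, blue), "camera_matrix" (3x3 intrinsics, pixels), "k1" (the pictures are not rectified: a ray, as slopes to the right and down, at radius r is drawn at 1 + k1 r^2 times it, then the intrinsics apply), "rvec" (rotation vector, rad) and "tvec" (3), from world to camera coordinates, as OpenCV has them; the wrist camera has in their place "mount" (4x4, takes a point from camera to tool coordinates, whose origin is the TCP and whose axes are the tool frame's). Camera axes: x right, y down, z forward; pixel columns grow to the right and rows downward; lengths in m; the calibration is good to about 2 mm. A picture is of the moment at which its call begins: read the wrist's pose just before it. There is no depth.
- r.finish_job(): hands the job in, once; it reports no verdict.
The state is a dict: "time": time; "q": joint angles; "joint_vel": joint speeds; "effort": joint torques, N m; "tcp_pos": TCP position; "ee_rot": TCP orientation; "contact_force": force on the tool from outside, world axes, zero at the start; "wrist_torque": the same for the moment, N m; "finger_gap": opening from 0.0 (shut) to 1.0 (fully open).
Only numpy, scipy, OpenCV 4.12 (cv2) and the standard library are available. Lean on these libraries where they do the work, as an engineer would, in place of code of your own. Each camera call takes 0.05 s, during which the arm holds its last target.

## Working session

There is one attempt and no reset: what is moved stays moved. The work goes in short steps, Python scripts to look and compute and a tool call to move; the robot and the scene stay as the last step left them, time stands still between calls to the robot, and variables do not carry over. Pictures are saved under pics/ and viewed, and the job is handed in when it is done.

Besides the shell and the picture viewer there is one more tool, called after ">>>" by a JSON object that holds its "api" and its "payload". drive_tool: Moves the arm, as the interface text tells. Its arguments: {"type":"object","properties":{"series":{"type":"array","items":{"type":"object","properties":{"dx":{"type":"number"},"dy":{"type":"number"},"dz":{"type":"number"},"wx":{"type":"number"},"wy":{"type":"number"},"wz":{"type":"number"},"gripper":{"type":"number"}}}},"newtons":{"type":"number"}},"required":["series"]}

```bash
ls; mkdir -p pics
cat > h.py <<'E'
from rig import r
import numpy as np, cv2
def cam(n):
    c=r.read_camera(n); return c
def save(c,f): cv2.imwrite('pics/'+f,cv2.cvtColor(c['frame'],cv2.COLOR_RGB2BGR))
def rot(o):
    from scipy.spatial.transform import Rotation as R
    return R.from_euler('xyz',o,degrees=True).as_matrix()
def pose(c,obs=None):
    # returns Rcw (cam->world), origin
    if 'rvec' in c:
        R=cv2.Rodrigues(np.array(c['rvec'],float))[0]; t=np.array(c['tvec'],float).ravel(); return R.T,-R.T@t
    M=np.array(c['mount']); Rt=rot(obs['ee_rot']); return Rt@M[:3,:3], Rt@M[:3,3]+np.array(obs['tcp_pos'])
def ray(c,uv,obs=None):
    K=np.array(c['camera_matrix'],float)
    uv=np.asarray(uv,float).reshape(-1,2)
    d=np.array([c['k1'],0,0,0,0],float)
    p=cv2.undistortPointsIter(uv.reshape(-1,1,2),K,d,None,None,(3,100,1e-10)).reshape(-1,2)
    Rw,o=pose(c,obs); return o,(Rw@np.c_[p,np.ones(len(p))].T).T
def onz(c,uv,z,obs=None):
    o,d=ray(c,uv,obs); return o+d*((z-o[2])/d[:,2])[:,None]
def proj(c,P,obs=None):
    Rw,o=pose(c,obs); q=(np.asarray(P,float).reshape(-1,3)-o)@Rw
    return cv2.projectPoints(q,np.zeros(3),np.zeros(3),np.array(c['camera_matrix'],float),np.array([c['k1'],0,0,0,0],float))[0].reshape(-1,2)
E
python3 - <<'E'
from h import *
o=r.get_obs();print(o)
for n in ['scene','top','wrist']:
    c=cam(n);save(c,n+'0.png');print(n,c['camera_matrix'],c['k1'],c.get('mount'))
E
```

```text
pics
{'time': 0.0, 'q': array([ 6.22509801e+01,  2.83158179e+01,  7.71275644e+01, -6.91813672e-04,
        7.46278269e+01, -5.47252135e+00]), 'joint_vel': array([ 0.03620861,  0.06840345, -0.0549989 ,  0.03288313,  0.02320911,
        0.02050224]), 'effort': array([ 2.37261753e-03, -8.78831792e+01, -3.81852078e+01,  7.06822705e-02,
        5.34141599e-02,  1.31841938e-05]), 'tcp_pos': array([0.23674524, 0.57799526, 0.19992558]), 'ee_rot': array([-9.00709483e+01,  6.12731445e-03, -2.22763185e+01]), 'contact_force': array([-0.41695593,  0.28173408,  0.65562759]), 'wrist_torque': array([-0.00905804, -0.04475678,  0.02214937]), 'finger_gap': 0.9972222790096803}
scene [[392.74132566   0.         268.7835067 ]
 [  0.         392.74132566 214.05080698]
 [  0.           0.           1.        ]] -0.06421477251616632 None
top [[493.00474716   0.         277.2979694 ]
 [  0.         493.00474716 205.30060201]
 [  0.           0.           1.        ]] 0.029635768783292035 None
wrist [[358.23347557   0.         278.57472514]
 [  0.         358.23347557 201.92885201]
 [  0.           0.           1.        ]] -0.0385094776695793 [[ 7.56394265e-04  9.55058643e-01  2.96415953e-01 -8.41508659e-02]
 [ 4.56850707e-04 -2.96416337e-01  9.55058714e-01 -1.83620114e-01]
 [ 9.99999610e-01 -5.86983096e-04 -6.60526833e-04 -8.30663027e-04]
 [ 0.00000000e+00  0.00000000e+00  0.00000000e+00  1.00000000e+00]]
```

View pics/scene0.png

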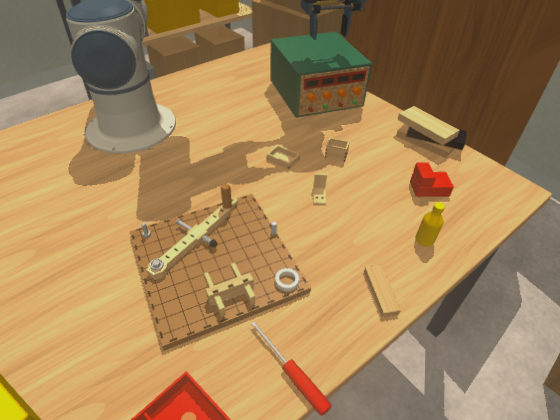

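View pics/top0.png

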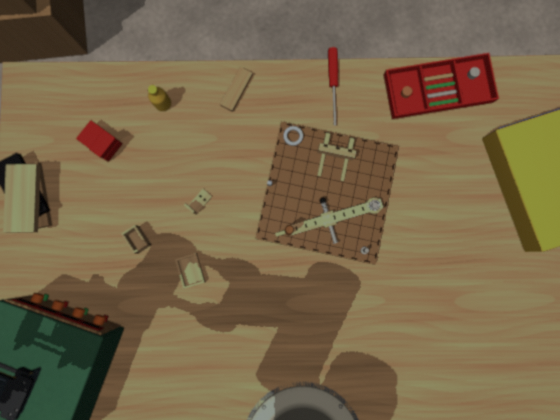

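View pics/wrist0.png

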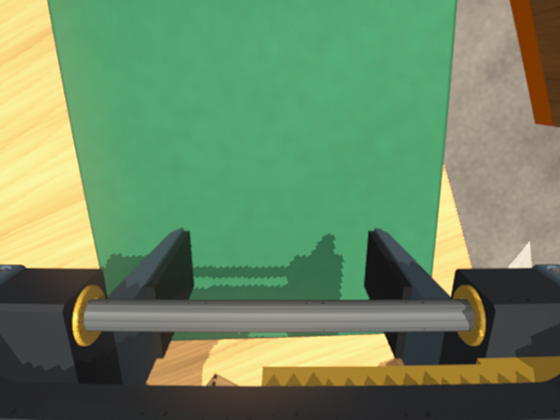

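Top view: board corners near (283,122), (398,147), (376,263), (257,238); the box near (137,239), the tray (190,268), the bracket (199,201). I'll enlarge these areas.

Run:
```python
from h import *
t=cv2.imread('pics/top0.png');s=cv2.imread('pics/scene0.png')
def crop(i,x,y,w,h,k,f): cv2.imwrite('pics/'+f,cv2.resize(i[y:y+h,x:x+w],None,fx=k,fy=k,interpolation=cv2.INTER_CUBIC))
crop(t,245,110,160,160,3.75 and 3.7,'tb.png')
crop(t,105,180,115,115,5,'tbox.png')
crop(s,260,130,100,80,6,'sbox.png')
crop(s,120,180,200,160,4-.3,'sb.png')
```

```text
(no output)
```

View pics/tb.png

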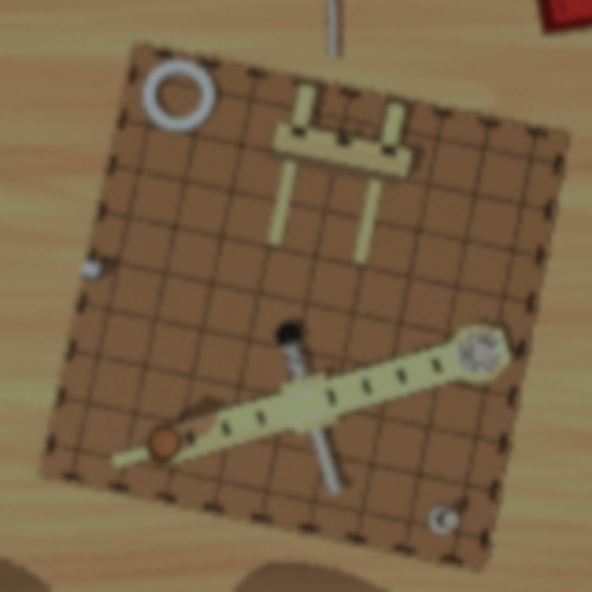

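View pics/tbox.png

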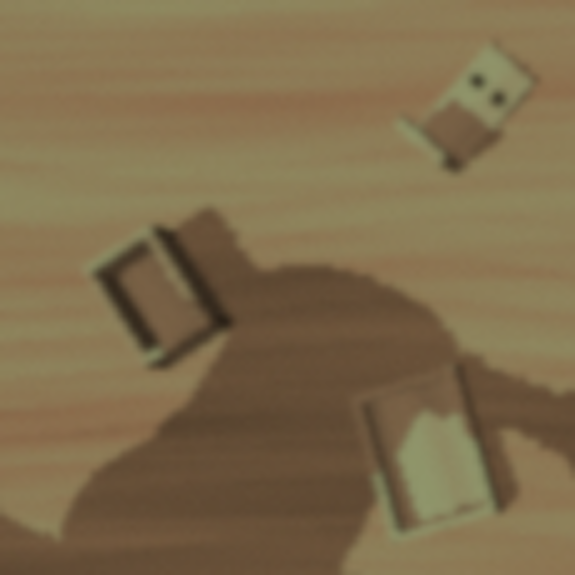

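View pics/sbox.png

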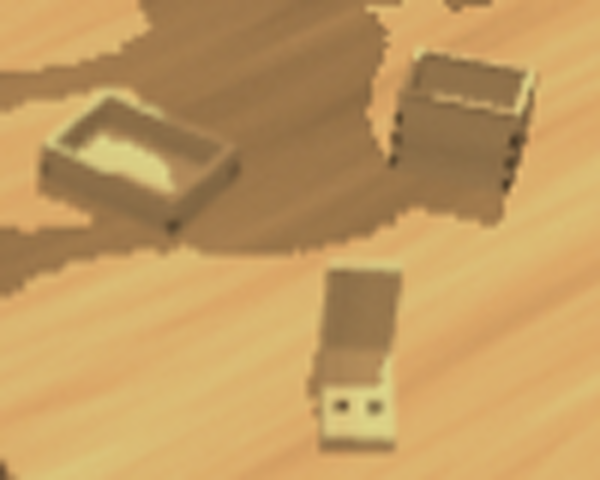

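View pics/sb.png

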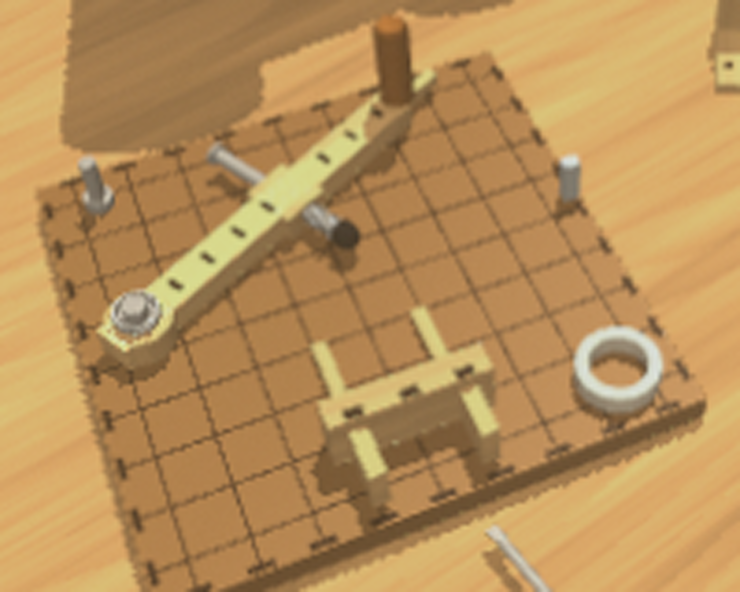

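```bash
cat > m1.py <<'E'
from h import *
def un(p,k,x,y): return (np.array(p,float)+.5)/k-.5+np.array([x,y])
ct=cam('top');cs=cam('scene')
Rr=np.array([[150,150],[150,-150],[-150,-150],[-150,150]])/1000.
tp=un([(136,43),(570,132),(486,572),(41,477)],3.7,245,110)
sp=un([(705,405),(40,190),(490,52)],3.7,120,180); Rs=Rr[[0,2,3]]
Wt=onz(ct,tp,.018)[:,:2];Ws=onz(cs,sp,.018)[:,:2]
for nm,A,B in (('top',Rr,Wt),('scene',Rs,Ws),('both',np.r_[Rr,Rs],np.r_[Wt,Ws])):
    M,_=cv2.estimateAffinePartial2D(A,B,method=cv2.LMEDS) if 0 else cv2.estimateAffinePartial2D(A,B,ransacReprojThreshold=1)
    s=np.hypot(M[0,0],M[1,0]);print(nm,M[:,2],np.degrees(np.arctan2(M[1,0],M[0,0])),s)
b=un([(90,268),(157,228),(228,322),(155,362)],5,105,180)
print('box rim',onz(ct,b,.045))
b=un([(422,48),(535,72),(522,110),(400,95)],6,260,130)
print('box rim s',onz(cs,b,.045))
print('handle',onz(ct,un([(165,443)],3.7,245,110),.098),onz(cs,un([(391,22)],3.7,120,180),.098))
print('cams',pose(ct)[1],pose(cs)[1])
E
python3 m1.py
```

```text
top [ 0.59966168 -0.07316421] -12.752594905362711 0.9966848189709565
scene [ 0.60276628 -0.07258012] -13.425136953196205 0.9929128082764747
both [ 0.60116573 -0.07286833] -13.098798242040395 0.9946461119323161
box rim [[0.50260603 0.42156056 0.045     ]
 [0.52126183 0.3900932  0.045     ]
 [0.47598572 0.35568023 0.045     ]
 [0.45753367 0.38994999 0.045     ]]
box rim s [[0.4599632  0.39509503 0.045     ]
 [0.50469876 0.42339045 0.045     ]
 [0.52164549 0.39767761 0.045     ]
 [0.48052579 0.36165908 0.045     ]]
handle [[0.50356605 0.02542517 0.098     ]] [[0.50497955 0.02684449 0.098     ]]
cams [0.44411505 0.05281147 1.2242722 ] [ 1.07362964 -0.29194691  0.67280373]
```

Board origin is at about (0.600, -0.073) with yaw about -13°. The box is at about (0.490, 0.392) with its x axis near 36°. Next I'll move over the box for a wrist look.

>>> {"api": "drive_tool", "payload": {"series": [{"dx": 30,"dy": -22,"dz": 0,"wz": 0.12,"gripper": 1},{"dx": 60,"dy": -44,"dz": 0,"wz": 0.24},{"dx": 90,"dy": -66,"dz": 0,"wz": 0.36},{"dx": 120,"dy": -88,"dz": 0,"wz": 0.48},{"dx": 150,"dy": -110,"dz": 0,"wz": 0.6},{"dx": 180,"dy": -132,"dz": -10,"wz": 0.72},{"dx": 210,"dy": -154,"dz": -20,"wz": 0.84},{"dx": 235,"dy": -172,"dz": -30,"wz": 0.95},{"dx": 253,"dy": -186,"dz": -40,"wz": 1.026},{"dx": 253,"dy": -186,"dz": -40,"wz": 1.026},{"dx": 253,"dy": -186,"dz": -40,"wz": 1.026}]}}

```text
invalid input at $.series[0]: expected keys dx, dy, dz, wx, wy, wz, gripper
```

Run:
```python
from h import *
o=r.get_obs();c=cam('wrist');save(c,'w1.png');print(o['time'],o['tcp_pos'],o['ee_rot'],o['q'],o['joint_vel'])
import pickle;pickle.dump((o,c),open('w1.pkl','wb'))
```

```text
0.25 [0.23684825 0.57820862 0.20024881] [-9.00317429e+01  3.65966834e-03 -2.22785492e+01] [ 6.22509777e+01  2.82979588e+01  7.71056875e+01  6.39743035e-04
  7.46283010e+01 -5.47064384e+00] [ 0.0307341  -0.12802129 -0.06486935  0.02615636 -0.007584   -0.03622849]
```

View pics/w1.png

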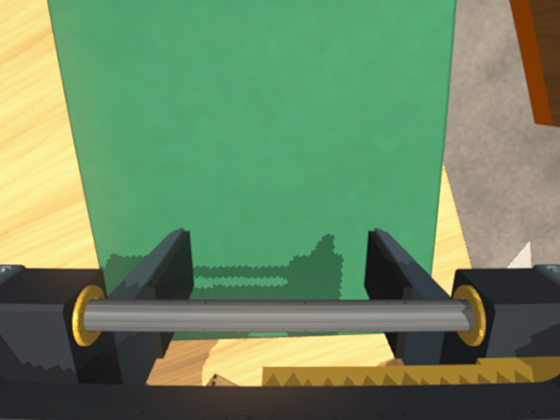

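The call was refused because every row needs all seven keys, so the arm did not move. Resending in full.

>>> {"api": "drive_tool", "payload": {"newtons": 8, "series": [{"dx": 30,"dy": -22,"dz": 0,"wx": 0,"wy": 0,"wz": 0.12,"gripper": 1},{"dx": 60,"dy": -44,"dz": 0,"wx": 0,"wy": 0,"wz": 0.24,"gripper": 1},{"dx": 90,"dy": -66,"dz": 0,"wx": 0,"wy": 0,"wz": 0.36,"gripper": 1},{"dx": 120,"dy": -88,"dz": 0,"wx": 0,"wy": 0,"wz": 0.48,"gripper": 1},{"dx": 150,"dy": -110,"dz": 0,"wx": 0,"wy": 0,"wz": 0.6,"gripper": 1},{"dx": 180,"dy": -132,"dz": -10,"wx": 0,"wy": 0,"wz": 0.72,"gripper": 1},{"dx": 210,"dy": -154,"dz": -20,"wx": 0,"wy": 0,"wz": 0.84,"gripper": 1},{"dx": 235,"dy": -172,"dz": -30,"wx": 0,"wy": 0,"wz": 0.95,"gripper": 1},{"dx": 253,"dy": -186,"dz": -40,"wx": 0,"wy": 0,"wz": 1.026,"gripper": 1},{"dx": 253,"dy": -186,"dz": -40,"wx": 0,"wy": 0,"wz": 1.026,"gripper": 1},{"dx": 253,"dy": -186,"dz": -40,"wx": 0,"wy": 0,"wz": 1.026,"gripper": 1}]}}

```text
time: 1.22
tcp_pos: [0.4905, 0.3913, 0.1598]
ee_rot: [-90.0, 0.1, 36.4]
contact_force: [0.2, 0.8, 0.0]
finger_gap: 0.999
```

Run:
```python
from h import *
o=r.get_obs();c=cam('wrist');save(c,'w2.png');print(o['time'],o['tcp_pos'],o['ee_rot'],o['q'],o['joint_vel'])
import pickle;pickle.dump((o,c),open('w2.pkl','wb'))
```

```text
1.2167 [0.49050767 0.39128142 0.15980519] [-8.99909123e+01  7.44525153e-02  3.63550375e+01] [ 3.31261791e+01  3.07572186e+01  7.94799328e+01  5.19831311e-03
  6.98376948e+01 -9.32306474e+01] [ 2.31492884 -1.23805875 -0.26208885  0.32052524  0.47394987  2.66694197]
```

View pics/w2.png

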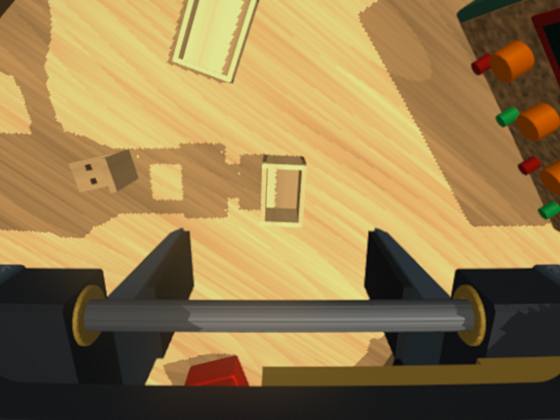

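The box is at about (283,192) in the wrist picture, well aligned with the jaws. I'll zoom in on it.

Run:
```python
from h import *
t=cv2.imread('pics/w2.png')
cv2.imwrite('pics/w2c.png',cv2.resize(t[140:240,240:330],None,fx=6,fy=6,interpolation=cv2.INTER_CUBIC))
```

```text
(no output)
```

View pics/w2c.png

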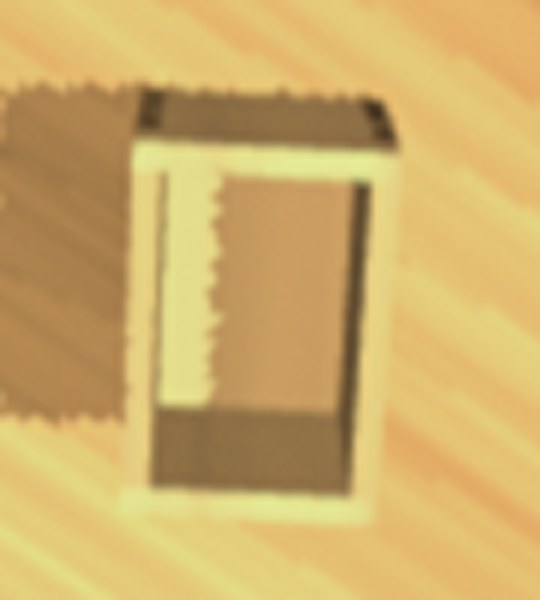

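Run:
```python
from h import *
import pickle
o,c=pickle.load(open('w2.pkl','rb'))
uv=(np.array([(133,142),(400,150),(372,524),(122,516)])+.5)/6-.5+[240,140]
P=onz(c,uv,.045,o)[:,:2];print(P,P.mean(0))
e=[np.linalg.norm(P[i]-P[i-1]) for i in range(4)];print(e)
d=P[3]-P[0]+P[2]-P[1];print(np.degrees(np.arctan2(d[1],d[0])))
d=P[1]-P[0]+P[2]-P[3];print(np.degrees(np.arctan2(d[1],d[0]))-90)
q=r.get_obs();print(q['tcp_pos'],q['ee_rot'])
```

```text
[[0.47776047 0.36332875]
 [0.45640551 0.39429955]
 [0.50351617 0.4253406 ]
 [0.52448428 0.39467924]] [0.49054161 0.39441203]
[np.float64(0.056266923441853876), np.float64(0.037619470572779735), np.float64(0.05641773662721836), np.float64(0.03714538988359916)]
33.62035613140989
34.47755141514415
[0.48988798 0.39217809 0.16037755] [-8.99851847e+01  3.07134315e-02  3.63744259e+01]
```

>>> {"api": "drive_tool", "payload": {"newtons": 8, "series": [{"dx": 1,"dy": 2,"dz": -30,"wx": 0,"wy": 0,"wz": -0.04,"gripper": 1},{"dx": 1,"dy": 2,"dz": -60,"wx": 0,"wy": 0,"wz": -0.04,"gripper": 1},{"dx": 1,"dy": 2,"dz": -90,"wx": 0,"wy": 0,"wz": -0.04,"gripper": 1},{"dx": 1,"dy": 2,"dz": -115,"wx": 0,"wy": 0,"wz": -0.04,"gripper": 0.8},{"dx": 1,"dy": 2,"dz": -126,"wx": 0,"wy": 0,"wz": -0.04,"gripper": 0.6},{"dx": 1,"dy": 2,"dz": -126,"wx": 0,"wy": 0,"wz": -0.04,"gripper": 0.5},{"dx": 1,"dy": 2,"dz": -126,"wx": 0,"wy": 0,"wz": -0.04,"gripper": 0.45},{"dx": 1,"dy": 2,"dz": -126,"wx": 0,"wy": 0,"wz": -0.04,"gripper": 0.35},{"dx": 1,"dy": 2,"dz": -126,"wx": 0,"wy": 0,"wz": -0.04,"gripper": 0.3},{"dx": 1,"dy": 2,"dz": -126,"wx": 0,"wy": 0,"wz": -0.04,"gripper": 0.3},{"dx": 1,"dy": 2,"dz": -126,"wx": 0,"wy": 0,"wz": -0.04,"gripper": 0.3},{"dx": 1,"dy": 2,"dz": -126,"wx": 0,"wy": 0,"wz": -0.04,"gripper": 0.3}]}}

```text
time: 2.27
tcp_pos: [0.4912, 0.3945, 0.0351]
ee_rot: [-90.0, -0.0, 34.2]
contact_force: [0.6, 0.7, 0.2]
finger_gap: 0.375
```

>>> {"api": "drive_tool", "payload": {"series": [{"dx": 0,"dy": 0,"dz": 15,"wx": 0,"wy": 0,"wz": 0,"gripper": 0.3},{"dx": 0,"dy": 0,"dz": 40,"wx": 0,"wy": 0,"wz": 0,"gripper": 0.3},{"dx": 0,"dy": 0,"dz": 75,"wx": 0,"wy": 0,"wz": 0,"gripper": 0.3},{"dx": 0,"dy": 0,"dz": 105,"wx": 0,"wy": 0,"wz": 0,"gripper": 0.3},{"dx": 0,"dy": 0,"dz": 126,"wx": 0,"wy": 0,"wz": 0,"gripper": 0.3},{"dx": 0,"dy": 0,"dz": 126,"wx": 0,"wy": 0,"wz": 0,"gripper": 0.3}]}}

```text
time: 2.77
tcp_pos: [0.4929, 0.3957, 0.1655]
ee_rot: [-90.0, -0.4, 34.2]
contact_force: [1.1, 0.2, -0.4]
finger_gap: 0.301
```

Run:
```python
from h import *
o=r.get_obs();c=cam('wrist');save(c,'w3.png');print(o['time'],o['tcp_pos'],o['ee_rot'],o['contact_force'],o['finger_gap'])
```

```text
2.7667 [0.49290967 0.39566707 0.16553866] [-90.00479554  -0.41504347  34.21289501] [ 1.07060702  0.23082275 -0.40302141] 0.3008682873672223
```

View pics/w3.png

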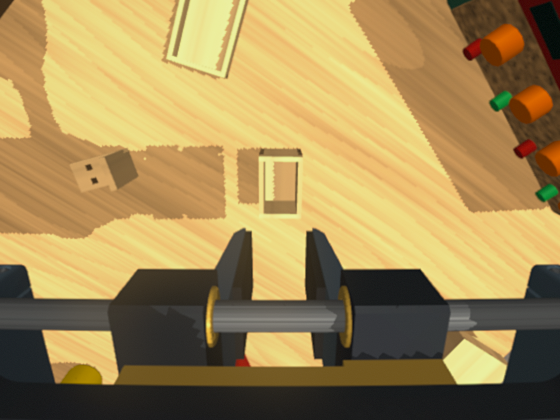

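The box is still on the table at about (280,185), and the jaws closed past it to 27 mm. I need to find out why before trying again.

Run:
```python
from h import *
for n in ['scene','top']:
    c=cam(n);save(c,n+'1.png')
    i=cv2.imread('pics/'+n+'1.png')
    x,y,w,h=(240,60,200,150) if n=='scene' else (80,160,190,150)
    cv2.imwrite('pics/%s1c.png'%n,cv2.resize(i[y:y+h,x:x+w],None,fx=4,fy=4,interpolation=cv2.INTER_CUBIC))
i=cv2.imread('pics/w3.png');cv2.imwrite('pics/w3c.png',cv2.resize(i[130:230,230:330],None,fx=5,fy=5,interpolation=cv2.INTER_CUBIC))
print(r.get_obs())
```

```text
{'time': 2.9167, 'q': array([ 3.33409212e+01,  3.08587636e+01,  7.92206563e+01, -5.35006445e-04,
        6.99424006e+01, -9.08700883e+01]), 'joint_vel': array([ 0.09031203,  1.14892997,  0.76803056, -0.01805441, -0.11853559,
        0.02433335]), 'effort': array([ 4.55296040e-02, -9.30797482e+01, -3.75783455e+01, -3.47222923e-02,
        1.51458308e-01,  5.64660168e-04]), 'tcp_pos': array([0.49065778, 0.39414174, 0.16014473]), 'ee_rot': array([-9.00001711e+01,  2.18255346e-02,  3.42111931e+01]), 'contact_force': array([-0.08667455, -0.43062796, -0.99535905]), 'wrist_torque': array([ 0.02766399,  0.01225763, -0.0123473 ]), 'finger_gap': 0.30217266526058717}
```

View pics/scene1c.png

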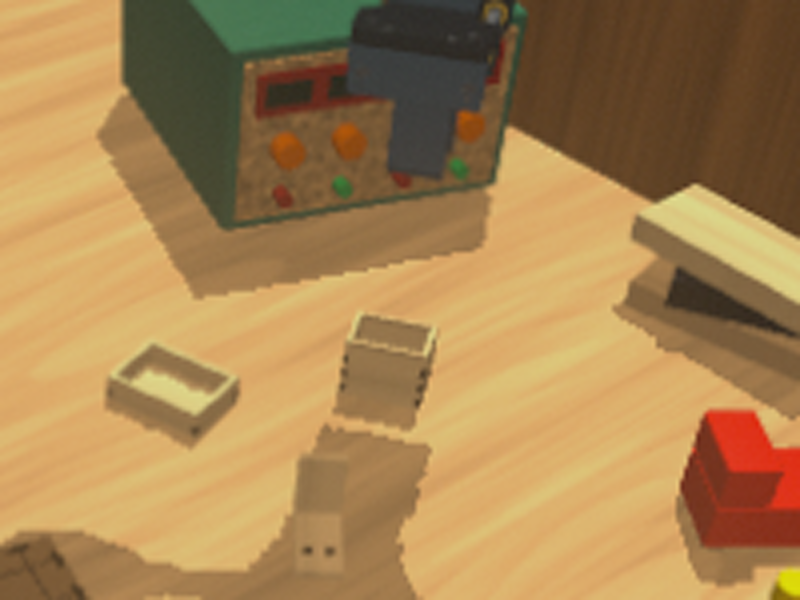

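View pics/w3c.png

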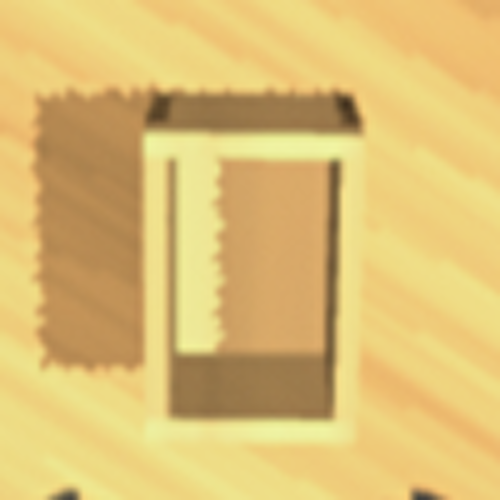

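The box got squared up by the jaws, so they touched it, but the commanded stop at 0.3 apparently limited the grip. I'll go back down, close fully at 10 N and check the gap before lifting.

>>> {"api": "drive_tool", "payload": {"newtons": 10, "series": [{"dx": 0,"dy": 0,"dz": 0,"wx": 0,"wy": 0,"wz": 0,"gripper": 1},{"dx": 0,"dy": 0,"dz": 0,"wx": 0,"wy": 0,"wz": 0,"gripper": 1},{"dx": 0,"dy": 0,"dz": -10,"wx": 0,"wy": 0,"wz": 0,"gripper": 1},{"dx": 0,"dy": 0,"dz": -25,"wx": 0,"wy": 0,"wz": 0,"gripper": 1},{"dx": 0,"dy": 0,"dz": -45,"wx": 0,"wy": 0,"wz": 0,"gripper": 1},{"dx": 0,"dy": 0,"dz": -65,"wx": 0,"wy": 0,"wz": 0,"gripper": 1},{"dx": 0,"dy": 0,"dz": -90,"wx": 0,"wy": 0,"wz": 0,"gripper": 0.8},{"dx": 0,"dy": 0,"dz": -112,"wx": 0,"wy": 0,"wz": 0,"gripper": 0.6},{"dx": 0,"dy": 0,"dz": -126,"wx": 0,"wy": 0,"wz": 0,"gripper": 0.5},{"dx": 0,"dy": 0,"dz": -126,"wx": 0,"wy": 0,"wz": 0,"gripper": 0.5},{"dx": 0,"dy": 0,"dz": -126,"wx": 0,"wy": 0,"wz": 0,"gripper": 0.5}]}}

```text
time: 3.83
tcp_pos: [0.4902, 0.3938, 0.0333]
ee_rot: [-90.0, 0.1, 34.2]
contact_force: [1.0, 0.1, 0.8]
finger_gap: 0.541
```

Run:
```python
from h import *
o=r.get_obs();c=cam('wrist');save(c,'w4.png');print(o['time'],o['tcp_pos'],o['ee_rot'],o['contact_force'],o['finger_gap'])
i=cv2.imread('pics/w4.png');cv2.imwrite('pics/w4c.png',cv2.resize(i[150:400,150:410],None,fx=2.4,fy=2.4))
```

```text
3.8333 [0.490193   0.39384865 0.03330131] [-89.99811963   0.1416813   34.2138685 ] [1.01286292 0.14195541 0.78477756] 0.5410764003397203
```

View pics/w4c.png

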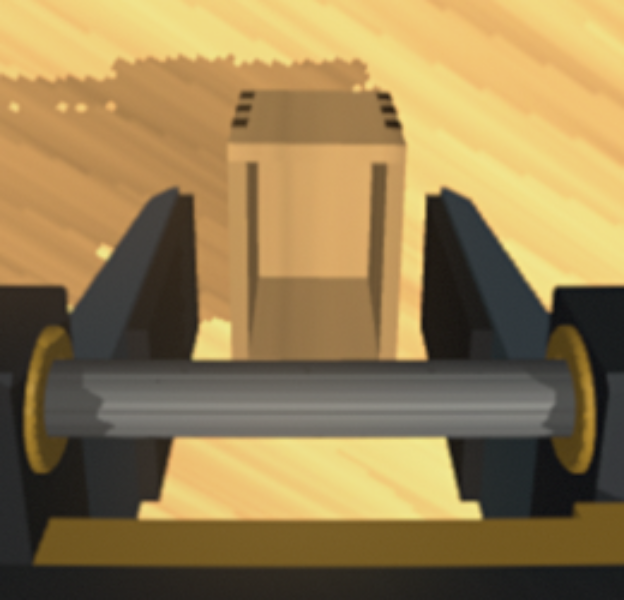

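The box sits between the jaws, about centred. Closing on it now.

>>> {"api": "drive_tool", "payload": {"newtons": 10, "series": [{"dx": 0,"dy": 0,"dz": 0,"wx": 0,"wy": 0,"wz": 0,"gripper": 0.45},{"dx": 0,"dy": 0,"dz": 0,"wx": 0,"wy": 0,"wz": 0,"gripper": 0.4},{"dx": 0,"dy": 0,"dz": 0,"wx": 0,"wy": 0,"wz": 0,"gripper": 0.3},{"dx": 0,"dy": 0,"dz": 0,"wx": 0,"wy": 0,"wz": 0,"gripper": 0},{"dx": 0,"dy": 0,"dz": 0,"wx": 0,"wy": 0,"wz": 0,"gripper": 0},{"dx": 0,"dy": 0,"dz": 0,"wx": 0,"wy": 0,"wz": 0,"gripper": 0},{"dx": 0,"dy": 0,"dz": 0,"wx": 0,"wy": 0,"wz": 0,"gripper": 0},{"dx": 0,"dy": 0,"dz": 0,"wx": 0,"wy": 0,"wz": 0,"gripper": 0}]}}

```text
time: 4.55
tcp_pos: [0.4909, 0.3944, 0.0346]
ee_rot: [-90.0, -0.0, 34.2]
contact_force: [-0.4, 0.4, -0.9]
finger_gap: 0.011
```

Run:
```python
from h import *
o=r.get_obs();c=cam('wrist');save(c,'w5.png');print(o['time'],o['tcp_pos'],o['ee_rot'],o['contact_force'],o['finger_gap'])
i=cv2.imread('pics/w5.png');cv2.imwrite('pics/w5c.png',cv2.resize(i[150:400,150:410],None,fx=2.4,fy=2.4))
```

```text
4.55 [0.49092935 0.39437389 0.03456353] [-8.99992712e+01 -3.55716597e-03  3.42182256e+01] [-0.40394826  0.40544273 -0.90444402] 0.010775889546317063
```

View pics/w5c.png

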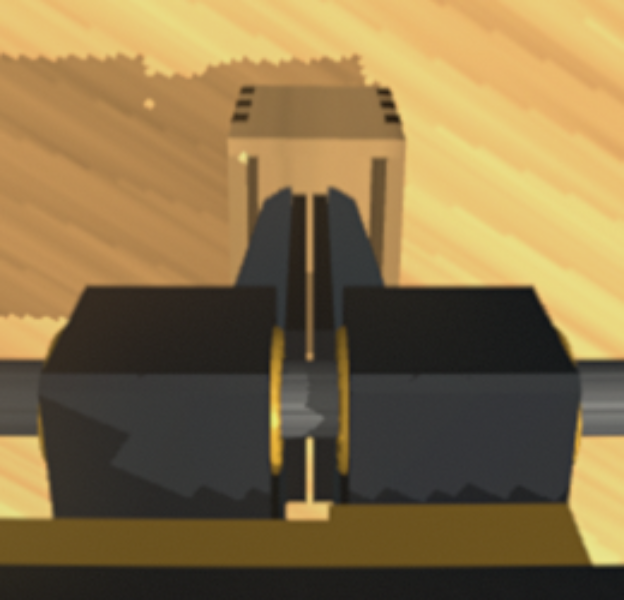

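The fingers closed without the box between them. They look as though they are above or in front of the rim, around crop (310,190). I'll check the tip position from the scene camera.

Run:
```python
from h import *
o=r.get_obs();c=cam('scene');save(c,'s2.png')
Rt=rot(o['ee_rot']);p=o['tcp_pos']
q=lambda v:proj(c,p+Rt@np.array(v)/1000.)[0]
i=cv2.imread('pics/s2.png');x,y=270,60;k=5
im=cv2.resize(i[y:y+120,x:x+130],None,fx=k,fy=k,interpolation=cv2.INTER_CUBIC)
for v,col in (([0,22,0],(0,0,255)),([0,0,0],(0,255,0)),([0,-13,0],(255,0,0)),([16,22,0],(255,0,255)),([-16,22,0],(255,255,0))):
    u=(q(v)-[x,y]+.5)*k-.5; cv2.circle(im,tuple(int(a) for a in u),4,col,-1);print(v,u)
cv2.imwrite('pics/s2c.png',im)
```

```text
[0, 22, 0] [332.75730024 464.87123841]
[0, 0, 0] [337.72047617 432.49256921]
[0, -13, 0] [340.71442478 412.92691671]
[16, 22, 0] [361.15910331 470.5388822 ]
[-16, 22, 0] [304.51097244 459.24521061]
```

View pics/s2c.png

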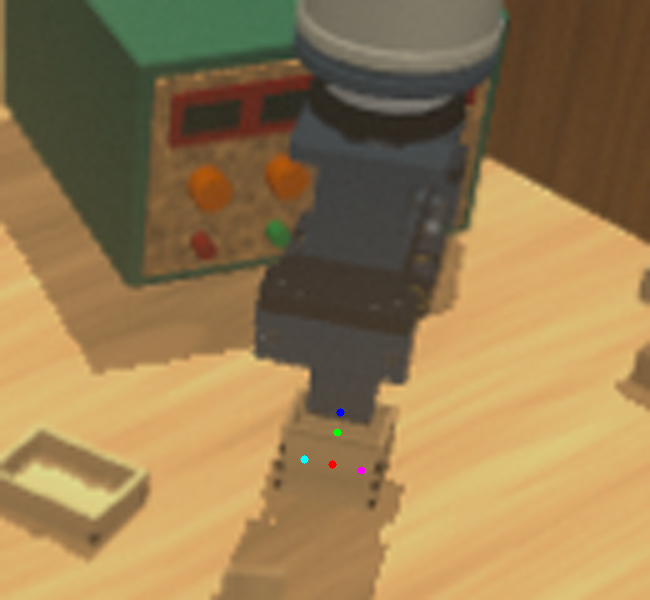

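I'll lift clear and measure the finger length against a plain background.

>>> {"api": "drive_tool", "payload": {"newtons": 10, "series": [{"dx": 0,"dy": 0,"dz": 15,"wx": 0,"wy": 0,"wz": 0,"gripper": 0},{"dx": 0,"dy": 0,"dz": 40,"wx": 0,"wy": 0,"wz": 0,"gripper": 0},{"dx": 0,"dy": 0,"dz": 60,"wx": 0,"wy": 0,"wz": 0,"gripper": 0},{"dx": 0,"dy": 0,"dz": 70,"wx": 0,"wy": 0,"wz": 0,"gripper": 0.3},{"dx": 0,"dy": 0,"dz": 70,"wx": 0,"wy": 0,"wz": 0,"gripper": 0.6}]}}

```text
time: 5.07
tcp_pos: [0.492, 0.3951, 0.1066]
ee_rot: [-90.0, -0.2, 34.2]
contact_force: [1.0, 1.0, 0.1]
finger_gap: 0.12
```

Run:
```python
from h import *
o=r.get_obs();c=cam('scene');save(c,'s3.png')
print(o['time'],o['tcp_pos'],o['ee_rot'],o['finger_gap'])
Rt=rot(o['ee_rot']);p=o['tcp_pos']
q=lambda v:proj(c,p+Rt@np.array(v)/1000.)[0]
i=cv2.imread('pics/s3.png');x,y=270,50;k=5
im=cv2.resize(i[y:y+120,x:x+130],None,fx=k,fy=k,interpolation=cv2.INTER_CUBIC)
for v,col in (([0,22,0],(0,0,255)),([0,0,0],(0,255,0)),([0,-13,0],(255,0,0))):
    u=(q(v)-[x,y]+.5)*k-.5; cv2.circle(im,tuple(int(a) for a in u),4,col,-1)
cv2.imwrite('pics/s3c.png',im)
c=cam('wrist');save(c,'w6.png')
for v in ([-16,22,0],[16,22,0],[-16,-13,0],[-16,-57,0]):
    print(v,proj(c,p+Rt@np.array(v)/1000.,o)[0])
```

```text
5.0667 [0.49199342 0.3950701  0.10663222] [-90.00517354  -0.20774788  34.21939364] 0.12019134040737911
[-16, 22, 0] [279.76018398 210.14104791]
[16, 22, 0] [279.7477054  258.14526457]
[-16, -13, 0] [279.91468093 231.85303977]
[-16, -57, 0] [280.21109569 273.63601286]
```

View pics/s3c.png

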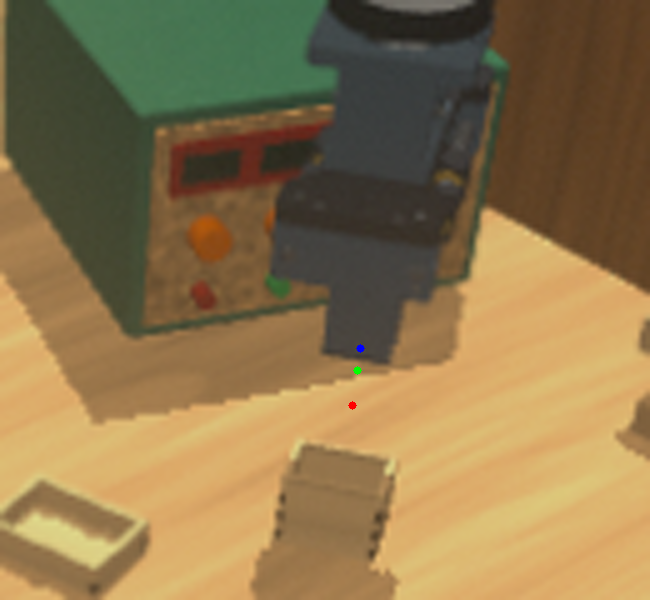

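View pics/w6.png

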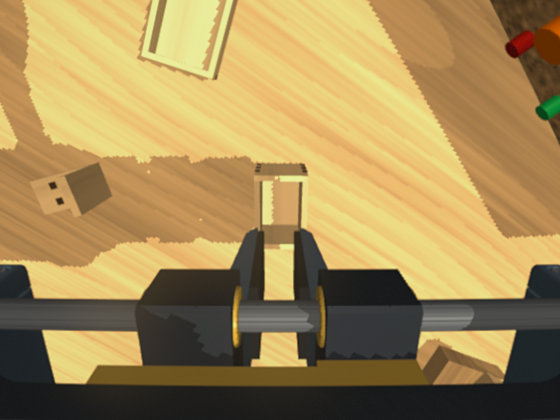

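Both views agree: the fingertips are about 13 mm behind the reported TCP, not 22 mm ahead of it, so they have been closing just over the rim. For tips at 12 mm height the TCP must be at z ≈ 0. I'll open and go about 35 mm lower.

>>> {"api": "drive_tool", "payload": {"newtons": 8, "series": [{"dx": 0,"dy": 0,"dz": 0,"wx": 0,"wy": 0,"wz": 0,"gripper": 0.8},{"dx": 0,"dy": 0,"dz": 0,"wx": 0,"wy": 0,"wz": 0,"gripper": 0.8},{"dx": 0,"dy": 0,"dz": 0,"wx": 0,"wy": 0,"wz": 0,"gripper": 0.8},{"dx": 0,"dy": 0,"dz": 0,"wx": 0,"wy": 0,"wz": 0,"gripper": 0.8},{"dx": 0,"dy": 0,"dz": -10,"wx": 0,"wy": 0,"wz": 0,"gripper": 0.8},{"dx": 0,"dy": 0,"dz": -25,"wx": 0,"wy": 0,"wz": 0,"gripper": 0.8},{"dx": 0,"dy": 0,"dz": -45,"wx": 0,"wy": 0,"wz": 0,"gripper": 0.8},{"dx": 0,"dy": 0,"dz": -65,"wx": 0,"wy": 0,"wz": 0,"gripper": 0.8},{"dx": 0,"dy": 0,"dz": -80,"wx": 0,"wy": 0,"wz": 0,"gripper": 0.8},{"dx": 0,"dy": 0,"dz": -93,"wx": 0,"wy": 0,"wz": 0,"gripper": 0.8},{"dx": 0,"dy": 0,"dz": -101,"wx": 0,"wy": 0,"wz": 0,"gripper": 0.7},{"dx": 0,"dy": 0,"dz": -105,"wx": 0,"wy": 0,"wz": 0,"gripper": 0.6},{"dx": 0,"dy": 0,"dz": -105,"wx": 0,"wy": 0,"wz": 0,"gripper": 0.5},{"dx": 0,"dy": 0,"dz": -105,"wx": 0,"wy": 0,"wz": 0,"gripper": 0.44},{"dx": 0,"dy": 0,"dz": -105,"wx": 0,"wy": 0,"wz": 0,"gripper": 0.4},{"dx": 0,"dy": 0,"dz": -105,"wx": 0,"wy": 0,"wz": 0,"gripper": 0.3},{"dx": 0,"dy": 0,"dz": -105,"wx": 0,"wy": 0,"wz": 0,"gripper": 0.2},{"dx": 0,"dy": 0,"dz": -105,"wx": 0,"wy": 0,"wz": 0,"gripper": 0},{"dx": 0,"dy": 0,"dz": -105,"wx": 0,"wy": 0,"wz": 0,"gripper": 0},{"dx": 0,"dy": 0,"dz": -105,"wx": 0,"wy": 0,"wz": 0,"gripper": 0}]}}

```text
time: 6.83
tcp_pos: [0.4913, 0.3947, 0.0003]
ee_rot: [-90.0, -0.1, 34.2]
contact_force: [0.0, -1.0, 7.0]
finger_gap: 0.421
```

Run:
```python
from h import *
o=r.get_obs();c=cam('wrist');save(c,'w7.png');print(o['time'],o['tcp_pos'],o['ee_rot'],o['contact_force'],o['finger_gap'])
i=cv2.imread('pics/w7.png');cv2.imwrite('pics/w7c.png',cv2.resize(i[150:400,150:410],None,fx=2.2,fy=2.2))
```

```text
6.8333 [4.91345830e-01 3.94681053e-01 2.95549733e-04] [-8.99990066e+01 -7.65884896e-02  3.42181210e+01] [ 0.0464561  -1.01073168  6.97485745] 0.4207356076698582
```

View pics/w7c.png

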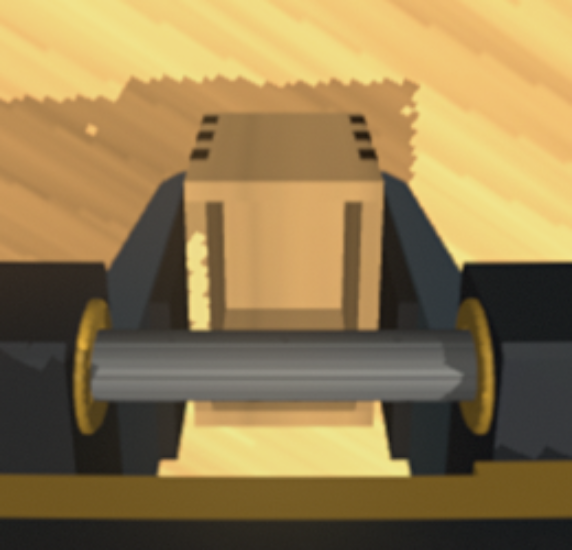

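It's gripped at 0.421, which is 38 mm. Lifting and looking again.

>>> {"api": "drive_tool", "payload": {"newtons": 8, "series": [{"dx": 0,"dy": 0,"dz": 8,"wx": 0,"wy": 0,"wz": 0,"gripper": 0},{"dx": 0,"dy": 0,"dz": 22,"wx": 0,"wy": 0,"wz": 0,"gripper": 0},{"dx": 0,"dy": 0,"dz": 45,"wx": 0,"wy": 0,"wz": 0,"gripper": 0},{"dx": 0,"dy": 0,"dz": 75,"wx": 0,"wy": 0,"wz": 0,"gripper": 0},{"dx": 0,"dy": 0,"dz": 105,"wx": 0,"wy": 0,"wz": 0,"gripper": 0},{"dx": 0,"dy": 0,"dz": 130,"wx": 0,"wy": 0,"wz": 0,"gripper": 0},{"dx": 0,"dy": 0,"dz": 145,"wx": 0,"wy": 0,"wz": 0,"gripper": 0},{"dx": 0,"dy": 0,"dz": 150,"wx": 0,"wy": 0,"wz": 0,"gripper": 0},{"dx": 0,"dy": 0,"dz": 150,"wx": 0,"wy": 0,"wz": 0,"gripper": 0}]}}

```text
time: 7.63
tcp_pos: [0.4914, 0.3947, 0.151]
ee_rot: [-90.0, -0.1, 34.2]
contact_force: [0.3, 0.7, -1.2]
finger_gap: 0.415
```

Run:
```python
from h import *
o=r.get_obs();c=cam('scene');save(c,'s4.png');print(o['time'],o['tcp_pos'],o['ee_rot'],o['contact_force'],o['finger_gap'])
i=cv2.imread('pics/s4.png');cv2.imwrite('pics/s4c.png',cv2.resize(i[20:180,260:420],None,fx=3.7,fy=3.7,interpolation=cv2.INTER_CUBIC))
c=cam('wrist');save(c,'w8.png');i=cv2.imread('pics/w8.png');cv2.imwrite('pics/w8c.png',cv2.resize(i[150:400,150:410],None,fx=2.2,fy=2.2))
```

```text
7.6333 [0.49140802 0.39466648 0.15103181] [-90.00407013  -0.13825045  34.21768163] [ 0.27225269  0.68513652 -1.24440748] 0.415055515607258
```

View pics/s4c.png

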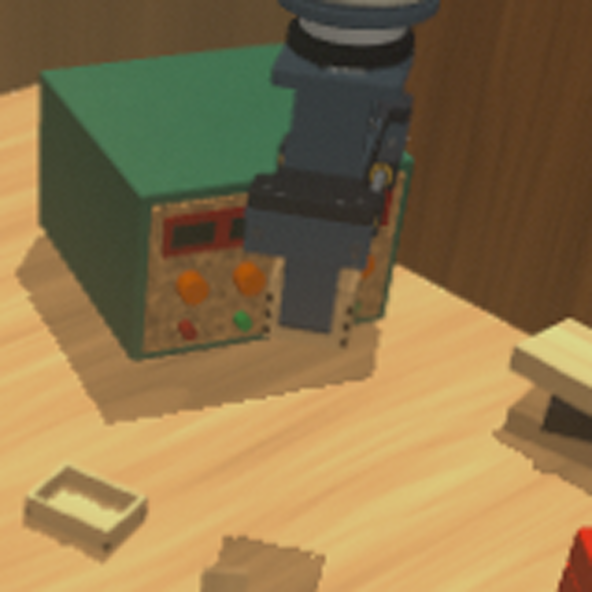

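View pics/w8c.png

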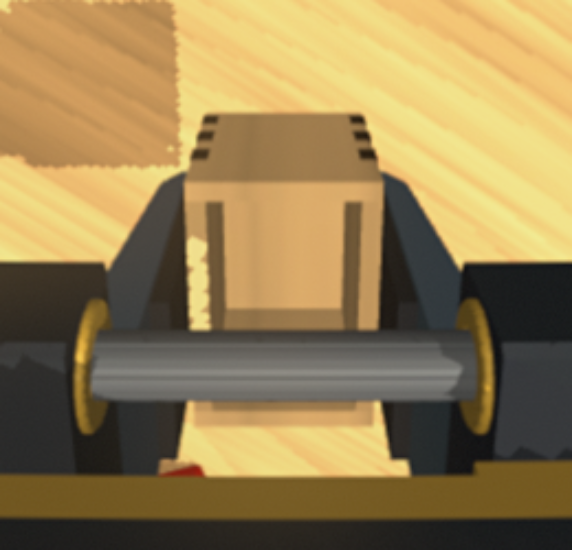

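The box is held squarely: wrist far rim edge at v≈232 as predicted, and box bottom about level with TCP z. Next I'll carry it to a point past the fence where the wrist camera can see the nest.

>>> {"api": "drive_tool", "payload": {"newtons": 8, "series": [{"dx": 5,"dy": -10,"dz": 5,"wx": 0,"wy": 0,"wz": -0.02,"gripper": 0},{"dx": 15,"dy": -30,"dz": 12,"wx": 0,"wy": 0,"wz": -0.06,"gripper": 0},{"dx": 30,"dy": -60,"dz": 20,"wx": 0,"wy": 0,"wz": -0.11,"gripper": 0},{"dx": 47,"dy": -95,"dz": 20,"wx": 0,"wy": 0,"wz": -0.17,"gripper": 0},{"dx": 64,"dy": -130,"dz": 20,"wx": 0,"wy": 0,"wz": -0.23,"gripper": 0},{"dx": 82,"dy": -165,"dz": 20,"wx": 0,"wy": 0,"wz": -0.29,"gripper": 0},{"dx": 99,"dy": -200,"dz": 20,"wx": 0,"wy": 0,"wz": -0.35,"gripper": 0},{"dx": 116,"dy": -235,"dz": 20,"wx": 0,"wy": 0,"wz": -0.41,"gripper": 0},{"dx": 133,"dy": -270,"dz": 20,"wx": 0,"wy": 0,"wz": -0.47,"gripper": 0},{"dx": 151,"dy": -305,"dz": 20,"wx": 0,"wy": 0,"wz": -0.53,"gripper": 0},{"dx": 168,"dy": -340,"dz": 20,"wx": 0,"wy": 0,"wz": -0.59,"gripper": 0},{"dx": 185,"dy": -375,"dz": 20,"wx": 0,"wy": 0,"wz": -0.65,"gripper": 0},{"dx": 202,"dy": -410,"dz": 20,"wx": 0,"wy": 0,"wz": -0.71,"gripper": 0},{"dx": 220,"dy": -445,"dz": 20,"wx": 0,"wy": 0,"wz": -0.76,"gripper": 0},{"dx": 234,"dy": -474,"dz": 20,"wx": 0,"wy": 0,"wz": -0.8,"gripper": 0},{"dx": 243,"dy": -493,"dz": 20,"wx": 0,"wy": 0,"wz": -0.82,"gripper": 0},{"dx": 247,"dy": -500,"dz": 20,"wx": 0,"wy": 0,"wz": -0.825,"gripper": 0},{"dx": 247,"dy": -500,"dz": 20,"wx": 0,"wy": 0,"wz": -0.825,"gripper": 0},{"dx": 247,"dy": -500,"dz": 20,"wx": 0,"wy": 0,"wz": -0.825,"gripper": 0}]}}

```text
time: 9.32
tcp_pos: [0.7372, -0.1054, 0.1685]
ee_rot: [-90.0, 0.1, -13.1]
contact_force: [-0.1, -0.1, -0.4]
finger_gap: 0.418
```

Run:
```python
from h import *
import pickle
o=r.get_obs();c=cam('wrist');save(c,'w9.png');print(o['time'],o['tcp_pos'],o['ee_rot'],o['contact_force'],o['finger_gap'])
pickle.dump((o,c),open('w9.pkl','wb'))
```

```text
9.3167 [ 0.7372267  -0.1053615   0.16853538] [-89.98389825   0.09999886 -13.05712631] [-0.11489871 -0.05212487 -0.43118294] 0.41782289038157244
```

View pics/w9.png

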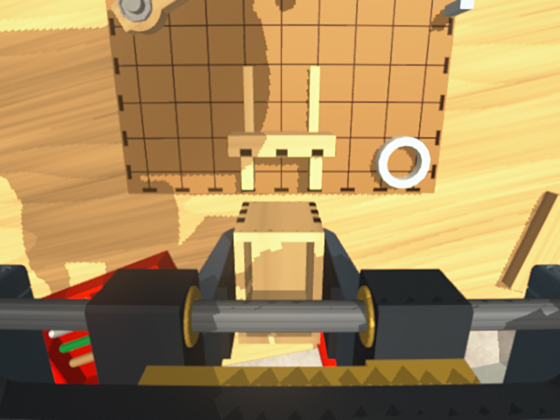

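Run:
```python
from h import *
i=cv2.imread('pics/w9.png')
cv2.imwrite('pics/w9c.png',cv2.resize(i[50:200,205:355],None,fx=4,fy=4,interpolation=cv2.INTER_CUBIC))
cv2.imwrite('pics/w9d.png',np.hstack([cv2.resize(i[165:215,100:170],None,fx=5,fy=5,interpolation=cv2.INTER_CUBIC),cv2.resize(i[165:215,400:470],None,fx=5,fy=5,interpolation=cv2.INTER_CUBIC)]))
```

```text
(no output)
```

View pics/w9c.png

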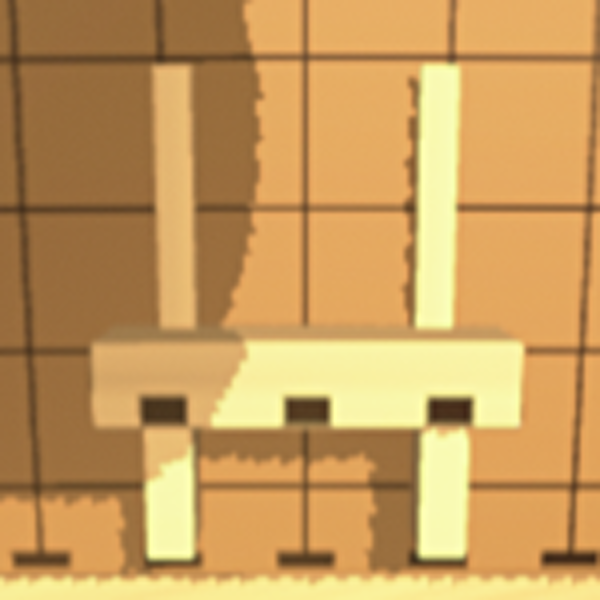

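View pics/w9d.png

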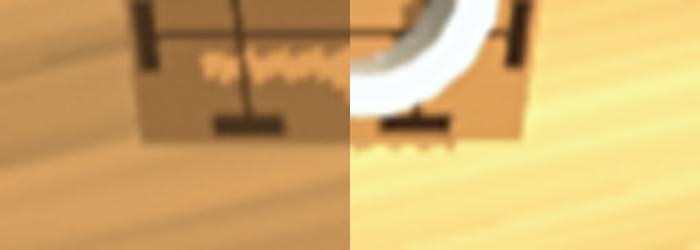

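```bash
cat > rg.py <<'E'
from h import *
import pickle
o,c=pickle.load(open('w9.pkl','rb'))
f=lambda p,k,off:(np.array(p,float)+.5)/k-.5+np.array(off)
uv=[f((142,140),5,(100,165)),f((172,140),5,(400,165)),f((190,65),4,(205,50)),f((420,65),4,(205,50)),f((92,340),4,(205,50)),f((523,340),4,(205,50))]
z=[.018,.018,.024,.024,.054,.054]
A=np.array([[150,-150],[150,150],[34,-25],[34,25],[90,-45],[90,45]])/1000
B=np.array([onz(c,u,zz,o)[0,:2] for u,zz in zip(uv,z)])
def kab(A,B):
    a,b=A.mean(0),B.mean(0);H=(A-a).T@(B-b);th=np.arctan2(H[0,1]-H[1,0],H[0,0]+H[1,1])
    R=np.array([[np.cos(th),-np.sin(th)],[np.sin(th),np.cos(th)]]);return th,b-R@a,R
th,t,R=kab(A,B);print(np.degrees(th),t);print(1000*((B-t)@R-A))
np.save('rig.npy',[th,*t])
for n,v in (('seat',(62,0)),('hopen',(-115,74)),('hclosed',(-12,100)),('pivot',(-12,-115))): print(n,R@np.array(v)/1000+t)
E
python3 rg.py
```

```text
-13.055106893572539 [ 0.60109514 -0.07249594]
[[-0.46678184  0.78697496]
 [-0.25946447 -0.64764249]
 [ 0.42208952 -0.04489426]
 [ 0.45332202 -0.42079394]
 [-0.10302784  0.69327736]
 [-0.04613739 -0.36692163]]
seat [ 0.66149264 -0.086501  ]
hopen [0.50578323 0.02556853]
hclosed [0.61199411 0.02763004]
pivot [ 0.56342817 -0.18181291]
```

Run:
```python
from h import *
c=cam('wrist');o=r.get_obs();print(o['time'],o['tcp_pos'],o['ee_rot'])
```

```text
9.4167 [ 0.73726088 -0.10432309  0.16919215] [-8.99889177e+01  6.01261555e-02 -1.29771356e+01]
```

>>> {"api": "drive_tool", "payload": {"newtons": 8, "series": [{"dx": -15,"dy": 4,"dz": 0,"wx": 0,"wy": 0,"wz": 0,"gripper": 0},{"dx": -40,"dy": 10,"dz": 0,"wx": 0,"wy": 0,"wz": 0,"gripper": 0},{"dx": -65,"dy": 16,"dz": -10,"wx": 0,"wy": 0,"wz": 0,"gripper": 0},{"dx": -80,"dy": 19,"dz": -30,"wx": 0,"wy": 0,"wz": 0,"gripper": 0},{"dx": -80,"dy": 19,"dz": -55,"wx": 0,"wy": 0,"wz": 0,"gripper": 0},{"dx": -80,"dy": 19,"dz": -80,"wx": 0,"wy": 0,"wz": 0,"gripper": 0},{"dx": -80,"dy": 19,"dz": -100,"wx": 0,"wy": 0,"wz": 0,"gripper": 0},{"dx": -80,"dy": 19,"dz": -115,"wx": 0,"wy": 0,"wz": 0,"gripper": 0},{"dx": -80,"dy": 19,"dz": -125,"wx": 0,"wy": 0,"wz": 0,"gripper": 0},{"dx": -80,"dy": 19,"dz": -130,"wx": 0,"wy": 0,"wz": 0,"gripper": 0},{"dx": -80,"dy": 19,"dz": -130,"wx": 0,"wy": 0,"wz": 0,"gripper": 0},{"dx": -80,"dy": 19,"dz": -130,"wx": 0,"wy": 0,"wz": 0,"gripper": 0}]}}

```text
time: 10.42
tcp_pos: [0.6582, -0.0864, 0.0402]
ee_rot: [-90.0, -0.0, -13.0]
contact_force: [0.6, -0.4, -0.3]
finger_gap: 0.418
```

Run:
```python
from h import *
c=cam('scene');save(c,'s5.png');o=r.get_obs();print(o['time'],o['tcp_pos'],o['ee_rot'],o['contact_force'])
th,x,y=np.load('rig.npy');R=rot([0,0,np.degrees(th)])[:2,:2];print('rig',1000*(o['tcp_pos'][:2]-[x,y])@R)
i=cv2.imread('pics/s5.png');cv2.imwrite('pics/s5c.png',cv2.resize(i[180:330,130:320],None,fx=4,fy=4,interpolation=cv2.INTER_CUBIC))
c=cam('wrist');save(c,'w10.png')
```

```text
10.4667 [ 0.65850478 -0.08651775  0.04057129] [-8.99995655e+01 -8.25580769e-02 -1.30311345e+01] [-0.13431144 -0.3189878  -0.31016553]
rig [59.09314587 -0.6912385 ]
```

View pics/s5c.png

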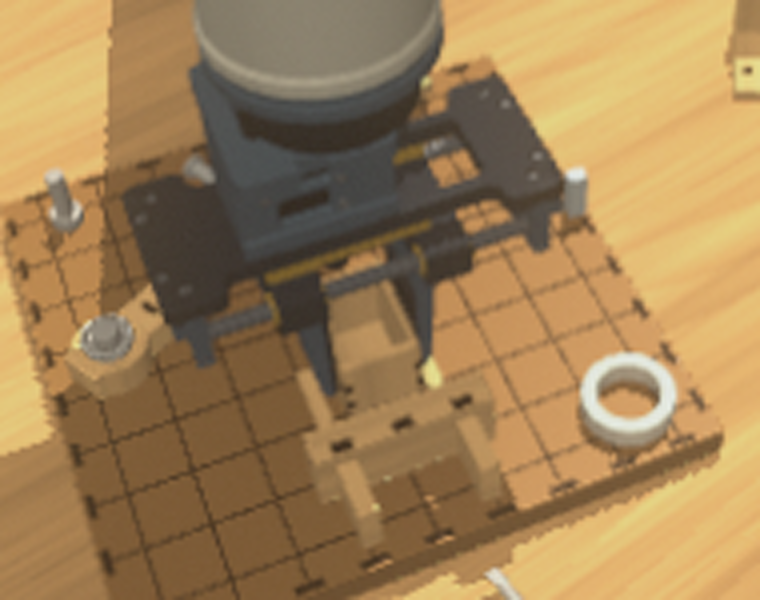

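View pics/w10.png

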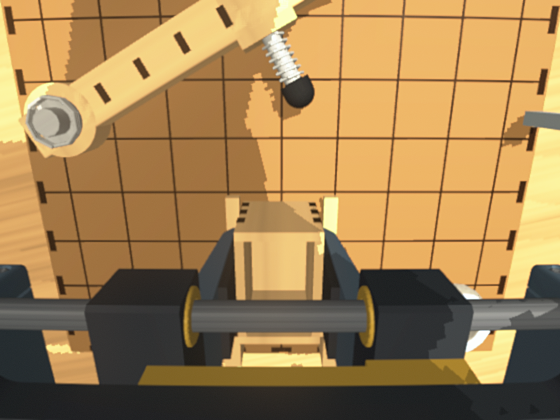

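Centred between the lips: rig x 59, y -0.7. Lowering the last 22 mm.

>>> {"api": "drive_tool", "payload": {"newtons": 8, "series": [{"dx": 0,"dy": 0,"dz": -6,"wx": 0,"wy": 0,"wz": 0,"gripper": 0},{"dx": 0,"dy": 0,"dz": -12,"wx": 0,"wy": 0,"wz": 0,"gripper": 0},{"dx": 0,"dy": 0,"dz": -17,"wx": 0,"wy": 0,"wz": 0,"gripper": 0},{"dx": 0,"dy": 0,"dz": -20,"wx": 0,"wy": 0,"wz": 0,"gripper": 0},{"dx": 0,"dy": 0,"dz": -21,"wx": 0,"wy": 0,"wz": 0,"gripper": 0},{"dx": 0,"dy": 0,"dz": -22,"wx": 0,"wy": 0,"wz": 0,"gripper": 0},{"dx": 0,"dy": 0,"dz": -22,"wx": 0,"wy": 0,"wz": 0,"gripper": 0},{"dx": 0,"dy": 0,"dz": -22,"wx": 0,"wy": 0,"wz": 0,"gripper": 0}]}}

```text
time: 11.18
tcp_pos: [0.6578, -0.0867, 0.0176]
ee_rot: [-90.0, 0.0, -13.1]
contact_force: [-2.9, 0.1, 5.0]
finger_gap: 0.412
```

It has touched down with about 5 N upward. Releasing and rising.

>>> {"api": "drive_tool", "payload": {"newtons": 8, "series": [{"dx": 0,"dy": 0,"dz": 0,"wx": 0,"wy": 0,"wz": 0,"gripper": 0.46},{"dx": 0,"dy": 0,"dz": 0,"wx": 0,"wy": 0,"wz": 0,"gripper": 0.55},{"dx": 0,"dy": 0,"dz": 0,"wx": 0,"wy": 0,"wz": 0,"gripper": 0.7},{"dx": 0,"dy": 0,"dz": 0,"wx": 0,"wy": 0,"wz": 0,"gripper": 0.7},{"dx": 0,"dy": 0,"dz": 0,"wx": 0,"wy": 0,"wz": 0,"gripper": 0.7},{"dx": 0,"dy": 0,"dz": 0,"wx": 0,"wy": 0,"wz": 0,"gripper": 0.7},{"dx": 0,"dy": 0,"dz": 15,"wx": 0,"wy": 0,"wz": 0,"gripper": 0.7},{"dx": 0,"dy": 0,"dz": 40,"wx": 0,"wy": 0,"wz": 0,"gripper": 0.7},{"dx": 0,"dy": 0,"dz": 75,"wx": 0,"wy": 0,"wz": 0,"gripper": 0.7},{"dx": 0,"dy": 0,"dz": 110,"wx": 0,"wy": 0,"wz": 0,"gripper": 0.7},{"dx": 0,"dy": 0,"dz": 130,"wx": 0,"wy": 0,"wz": 0,"gripper": 0.7},{"dx": 0,"dy": 0,"dz": 140,"wx": 0,"wy": 0,"wz": 0,"gripper": 0.7},{"dx": 0,"dy": 0,"dz": 140,"wx": 0,"wy": 0,"wz": 0,"gripper": 0.7}]}}

```text
time: 12.27
tcp_pos: [0.659, -0.0869, 0.1598]
ee_rot: [-90.0, -0.2, -13.1]
contact_force: [0.9, 0.1, 0.7]
finger_gap: 0.701
```

Run:
```python
from h import *
import pickle
o=r.get_obs();c=cam('wrist');save(c,'w11.png');print(o['time'],o['tcp_pos'],o['ee_rot'],o['finger_gap'])
pickle.dump((o,c),open('w11.pkl','wb'))
i=cv2.imread('pics/w11.png');cv2.imwrite('pics/w11c.png',cv2.resize(i[120:260,215:345],None,fx=4.2,fy=4.2,interpolation=cv2.INTER_CUBIC))
```

```text
12.2667 [ 0.65904437 -0.08687633  0.15975339] [-89.99976417  -0.21388756 -13.05093202] 0.7010445522923088
```

View pics/w11.png

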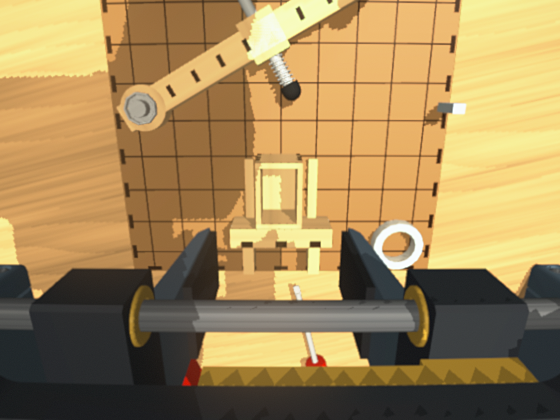

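View pics/w11c.png

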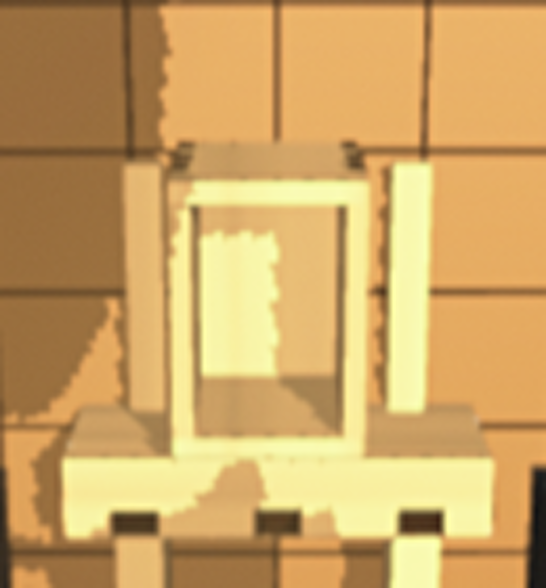

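Run:
```python
from h import *
import pickle
o,c=pickle.load(open('w11.pkl','rb'))
uv=(np.array([(167,180),(369,180),(364,456),(172,456)])+.5)/4.2-.5+[215,120]
th,x,y=np.load('rig.npy');R=rot([0,0,np.degrees(th)])[:2,:2]
P=(onz(c,uv,.063,o)[:,:2]-[x,y])@R*1000;print(P,P.mean(0)-[62,0])
for a in np.arange(0,.51,.1):
    p=np.array([-.012-.215*np.sin(.5-a),-.115+.215*np.cos(.5-a)]);print(round(a,2),(R@p+[x,y]).round(4))
print(r.get_obs()['tcp_pos'])
```

```text
[[ 29.98218404 -21.1238979 ]
 [ 30.0040475   16.99482019]
 [ 85.8800172   17.07093141]
 [ 85.86261232 -21.28993398]] [-4.06778473 -2.08702007]
0.0 [0.5056 0.0253]
0.1 [0.5266 0.03  ]
0.2 [0.5479 0.0326]
0.3 [0.5694 0.0331]
0.4 [0.5908 0.0314]
0.5 [0.612  0.0276]
[ 0.65811672 -0.08666148  0.15768811]
```

>>> {"api": "drive_tool", "payload": {"newtons": 8, "series": [{"dx": -10,"dy": 8,"dz": 5,"wx": 0,"wy": 0,"wz": -0.1,"gripper": 0.8},{"dx": -25,"dy": 18,"dz": 10,"wx": 0,"wy": 0,"wz": -0.22,"gripper": 0.8},{"dx": -42,"dy": 31,"dz": 15,"wx": 0,"wy": 0,"wz": -0.34,"gripper": 0.8},{"dx": -60,"dy": 44,"dz": 15,"wx": 0,"wy": 0,"wz": -0.46,"gripper": 0.8},{"dx": -76,"dy": 56,"dz": 15,"wx": 0,"wy": 0,"wz": -0.58,"gripper": 0.8},{"dx": -92,"dy": 68,"dz": 15,"wx": 0,"wy": 0,"wz": -0.7,"gripper": 0.8},{"dx": -108,"dy": 80,"dz": 15,"wx": 0,"wy": 0,"wz": -0.82,"gripper": 0.8},{"dx": -122,"dy": 90,"dz": 15,"wx": 0,"wy": 0,"wz": -0.94,"gripper": 0.8},{"dx": -134,"dy": 99,"dz": 15,"wx": 0,"wy": 0,"wz": -1.06,"gripper": 0.8},{"dx": -144,"dy": 106,"dz": 15,"wx": 0,"wy": 0,"wz": -1.18,"gripper": 0.8},{"dx": -150,"dy": 110,"dz": 15,"wx": 0,"wy": 0,"wz": -1.28,"gripper": 0.8},{"dx": -152,"dy": 112,"dz": 15,"wx": 0,"wy": 0,"wz": -1.326,"gripper": 0.8},{"dx": -152,"dy": 112,"dz": 15,"wx": 0,"wy": 0,"wz": -1.326,"gripper": 0.8},{"dx": -152,"dy": 112,"dz": 15,"wx": 0,"wy": 0,"wz": -1.326,"gripper": 0.8}]}}

```text
time: 13.48
tcp_pos: [0.5052, 0.0254, 0.1712]
ee_rot: [-90.1, 0.0, -88.9]
contact_force: [-0.3, -0.1, -0.2]
finger_gap: 0.803
```

Run:
```python
from h import *
import pickle
o=r.get_obs();c=cam('wrist');save(c,'w12.png');print(o['time'],o['tcp_pos'],o['ee_rot'],o['q'])
pickle.dump((o,c),open('w12.pkl','wb'))
print(proj(c,[.5058,.0256,.098],o),proj(c,[.5058,.0256,.038],o))
```

```text
13.4833 [0.50523102 0.02540069 0.17120233] [-9.01309774e+01  9.21047330e-03 -8.89029770e+01] [-3.88638459e+00  2.08038966e+01  9.57344515e+01 -2.45853521e-03
  6.35929343e+01 -4.98232213e+00]
[[279.86419984 206.40443379]] [[279.75383021 186.16642036]]
```

View pics/w12.png

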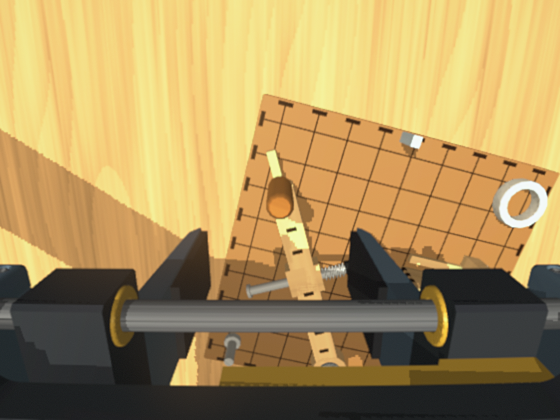

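The box is at (-4, -2) mm from the seat and square. The handle top shows at about (280,205), where it was predicted. Going down onto it.

>>> {"api": "drive_tool", "payload": {"newtons": 25, "series": [{"dx": 0,"dy": 0,"dz": -15,"wx": 0,"wy": 0,"wz": 0,"gripper": 0.8},{"dx": 0,"dy": 0,"dz": -40,"wx": 0,"wy": 0,"wz": 0,"gripper": 0.8},{"dx": 0,"dy": 0,"dz": -70,"wx": 0,"wy": 0,"wz": 0,"gripper": 0.8},{"dx": 0,"dy": 0,"dz": -95,"wx": 0,"wy": 0,"wz": 0,"gripper": 0.8},{"dx": 0,"dy": 0,"dz": -115,"wx": 0,"wy": 0,"wz": 0,"gripper": 0.8},{"dx": 0,"dy": 0,"dz": -127,"wx": 0,"wy": 0,"wz": 0,"gripper": 0.7},{"dx": 0,"dy": 0,"dz": -132,"wx": 0,"wy": 0,"wz": 0,"gripper": 0.6},{"dx": 0,"dy": 0,"dz": -132,"wx": 0,"wy": 0,"wz": 0,"gripper": 0.4},{"dx": 0,"dy": 0,"dz": -132,"wx": 0,"wy": 0,"wz": 0,"gripper": 0.3},{"dx": 0,"dy": 0,"dz": -132,"wx": 0,"wy": 0,"wz": 0,"gripper": 0.2},{"dx": 0,"dy": 0,"dz": -132,"wx": 0,"wy": 0,"wz": 0,"gripper": 0},{"dx": 0,"dy": 0,"dz": -132,"wx": 0,"wy": 0,"wz": 0,"gripper": 0},{"dx": 0,"dy": 0,"dz": -132,"wx": 0,"wy": 0,"wz": 0,"gripper": 0},{"dx": 0,"dy": 0,"dz": -132,"wx": 0,"wy": 0,"wz": 0,"gripper": 0}]}}

```text
time: 14.7
tcp_pos: [0.506, 0.0253, 0.0409]
ee_rot: [-90.0, -0.0, -89.0]
contact_force: [0.0, 0.4, 4.3]
finger_gap: 0.235
```

Run:
```python
from h import *
o=r.get_obs();c=cam('wrist');save(c,'w13.png');print(o['time'],o['tcp_pos'],o['ee_rot'],o['contact_force'],o['finger_gap'])
```

```text
14.7 [0.5060258  0.02534728 0.04087514] [-8.99732042e+01 -3.06408261e-03 -8.90209899e+01] [0.00894712 0.39522633 4.28895112] 0.23491372950953043
```

View pics/w13.png

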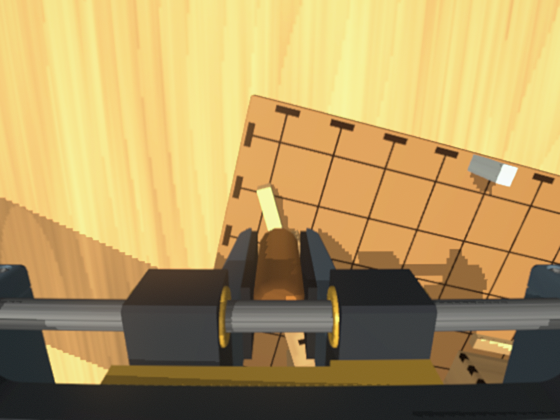

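The handle is held: gap 0.235, which is 21.4 mm. Swinging along the arc to about 0.4 rad.

>>> {"api": "drive_tool", "payload": {"newtons": 25, "series": [{"dx": 3,"dy": 0.8,"dz": 0,"wx": 0,"wy": 0,"wz": 0,"gripper": 0},{"dx": 7,"dy": 1.8,"dz": 0,"wx": 0,"wy": 0,"wz": 0,"gripper": 0},{"dx": 14,"dy": 3.4,"dz": 0,"wx": 0,"wy": 0,"wz": 0,"gripper": 0},{"dx": 21,"dy": 4.7,"dz": 0,"wx": 0,"wy": 0,"wz": 0,"gripper": 0},{"dx": 28,"dy": 5.7,"dz": 0,"wx": 0,"wy": 0,"wz": 0,"gripper": 0},{"dx": 35,"dy": 6.6,"dz": 0,"wx": 0,"wy": 0,"wz": 0,"gripper": 0},{"dx": 42,"dy": 7.3,"dz": 0,"wx": 0,"wy": 0,"wz": 0,"gripper": 0},{"dx": 49,"dy": 7.6,"dz": 0,"wx": 0,"wy": 0,"wz": 0,"gripper": 0},{"dx": 56,"dy": 7.8,"dz": 0,"wx": 0,"wy": 0,"wz": 0,"gripper": 0},{"dx": 63,"dy": 7.8,"dz": 0,"wx": 0,"wy": 0,"wz": 0,"gripper": 0},{"dx": 70,"dy": 7.5,"dz": 0,"wx": 0,"wy": 0,"wz": 0,"gripper": 0},{"dx": 77,"dy": 6.9,"dz": 0,"wx": 0,"wy": 0,"wz": 0,"gripper": 0},{"dx": 82,"dy": 6.4,"dz": 0,"wx": 0,"wy": 0,"wz": 0,"gripper": 0},{"dx": 85,"dy": 6.1,"dz": 0,"wx": 0,"wy": 0,"wz": 0,"gripper": 0},{"dx": 85,"dy": 6.1,"dz": 0,"wx": 0,"wy": 0,"wz": 0,"gripper": 0}]}}

```text
time: 16.0
tcp_pos: [0.5914, 0.0316, 0.0408]
ee_rot: [-90.0, 0.0, -89.0]
contact_force: [-3.2, 1.9, 7.2]
finger_gap: 0.235
```

Run:
```python
from h import *
o=r.get_obs();print(o['time'],o['tcp_pos'],o['ee_rot'],o['contact_force'],o['finger_gap'])
c=cam('wrist');save(c,'w14.png')
c=cam('scene');save(c,'s6.png');i=cv2.imread('pics/s6.png');cv2.imwrite('pics/s6c.png',cv2.resize(i[180:330,130:320],None,fx=4,fy=4,interpolation=cv2.INTER_CUBIC))
```

```text
16.0 [0.59137819 0.03160517 0.04079339] [-8.99865630e+01  1.31036196e-02 -8.90255342e+01] [-3.18137628  1.87205119  7.21116795] 0.2354415455099828
```

View pics/w14.png

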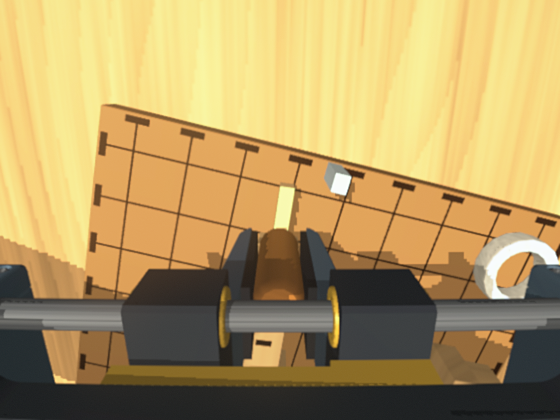

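View pics/s6c.png

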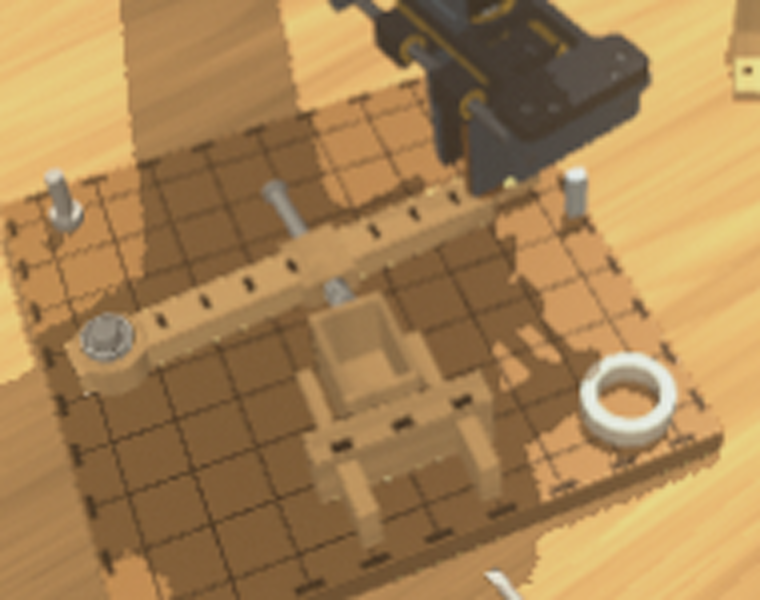

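The lever is at about 0.4, the box is square in the nest and the nose is just reaching it. Going the last 0.1 rad slowly.

>>> {"api": "drive_tool", "payload": {"newtons": 25, "series": [{"dx": 3,"dy": -0.4,"dz": 0,"wx": 0,"wy": 0,"wz": 0,"gripper": 0},{"dx": 7,"dy": -1.1,"dz": 0,"wx": 0,"wy": 0,"wz": 0,"gripper": 0},{"dx": 11,"dy": -1.8,"dz": 0,"wx": 0,"wy": 0,"wz": 0,"gripper": 0},{"dx": 15,"dy": -2.6,"dz": 0,"wx": 0,"wy": 0,"wz": 0,"gripper": 0},{"dx": 18,"dy": -3.2,"dz": 0,"wx": 0,"wy": 0,"wz": 0,"gripper": 0},{"dx": 20,"dy": -3.6,"dz": 0,"wx": 0,"wy": 0,"wz": 0,"gripper": 0},{"dx": 21,"dy": -3.8,"dz": 0,"wx": 0,"wy": 0,"wz": 0,"gripper": 0},{"dx": 21,"dy": -3.8,"dz": 0,"wx": 0,"wy": 0,"wz": 0,"gripper": 0},{"dx": 21,"dy": -3.8,"dz": 0,"wx": 0,"wy": 0,"wz": 0,"gripper": 0},{"dx": 21,"dy": -3.8,"dz": 0,"wx": 0,"wy": 0,"wz": 0,"gripper": 0},{"dx": 21,"dy": -3.8,"dz": 0,"wx": 0,"wy": 0,"wz": 0,"gripper": 0},{"dx": 21,"dy": -3.8,"dz": 0,"wx": 0,"wy": 0,"wz": 0,"gripper": 0},{"dx": 21,"dy": -3.8,"dz": 0,"wx": 0,"wy": 0,"wz": 0,"gripper": 0},{"dx": 21,"dy": -3.8,"dz": 0,"wx": 0,"wy": 0,"wz": 0,"gripper": 0}]}}

```text
time: 17.27
tcp_pos: [0.6107, 0.0282, 0.0407]
ee_rot: [-90.1, 0.0, -89.0]
contact_force: [-7.4, 4.7, 10.3]
finger_gap: 0.232
```

Run:
```python
from h import *
import pickle
o=r.get_obs();print(o['time'],o['tcp_pos'],o['ee_rot'],o['contact_force'],o['finger_gap'])
c=cam('wrist');save(c,'w15.png');pickle.dump((o,c),open('w15.pkl','wb'))
c=cam('scene');save(c,'s7.png');i=cv2.imread('pics/s7.png');cv2.imwrite('pics/s7c.png',cv2.resize(i[180:330,130:320],None,fx=4,fy=4,interpolation=cv2.INTER_CUBIC))
i=cv2.imread('pics/w15.png');cv2.imwrite('pics/w15c.png',cv2.resize(i[100:250,220:400],None,fx=4,fy=4,interpolation=cv2.INTER_CUBIC))
```

```text
17.2667 [0.61066836 0.028243   0.04067637] [-9.01243225e+01  4.12568902e-02 -8.90197939e+01] [-7.35110256  4.72195504 10.30899846] 0.23164391761226902
```

View pics/w15c.png

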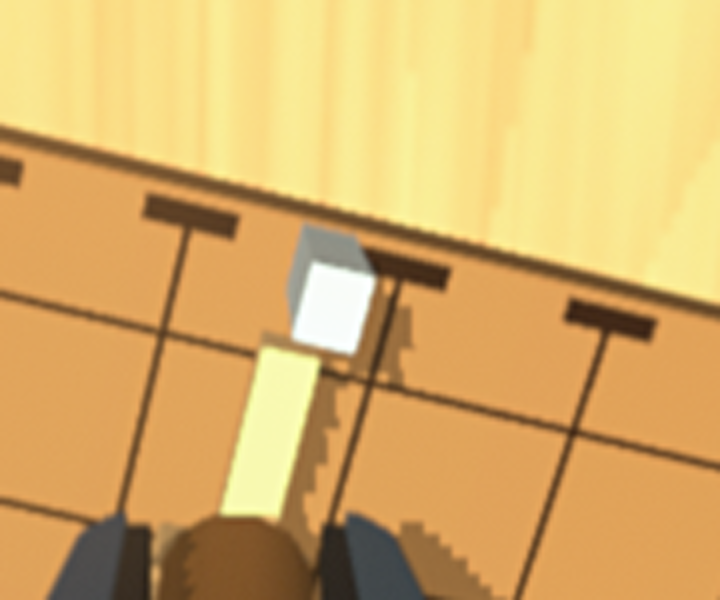

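View pics/s7c.png

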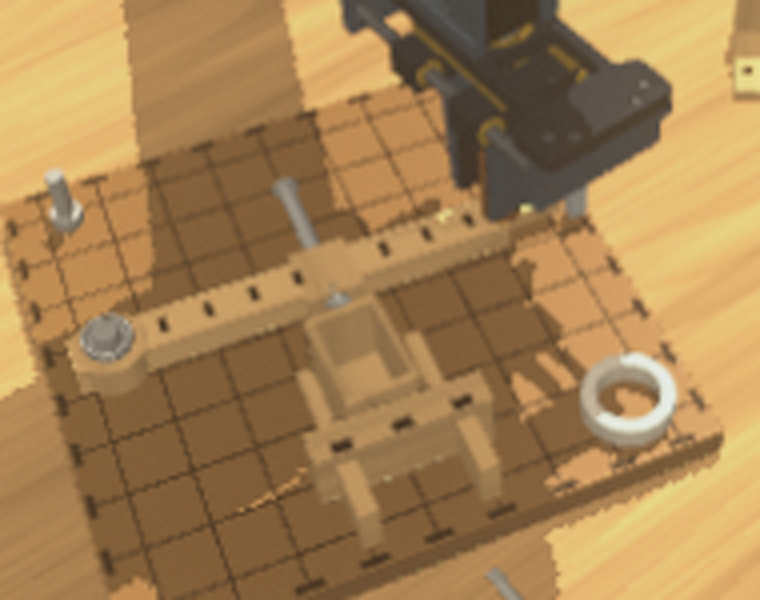

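```bash
cat > an.py <<'E'
from h import *
import pickle,sys
o,c=pickle.load(open('w15.pkl','rb'))
f=lambda p:(np.array(p,float)+.5)/4-.5+[220,100]
th,x,y=np.load('rig.npy');R=rot([0,0,np.degrees(th)])[:2,:2]
g=lambda p,z:((onz(c,f(p),z,o)[0,:2]-[x,y])@R*1000).round(1)
print('tongue tip L,R',g((260,345),.038),g((321,354),.038),'base',g((221,515),.038),g((283,520),.038))
for p in ((312,262),(374,278),(355,355),(292,338)): print('tab',g(p,.048))
m=np.mean([g((260,345),.038),g((321,354),.038)],0)-[-12,-115];print('lever',.5+np.arctan2(m[0],m[1]))
t=(o['tcp_pos'][:2]-[x,y])@R*1000-[-12,-115];print('from tcp',t,.5+np.arctan2(t[0],t[1]),np.hypot(*t))
q=r.get_obs();t=(q['tcp_pos'][:2]-[x,y])@R*1000-[-12,-115];print('now',q['time'],.5+np.arctan2(t[0],t[1]),q['contact_force'])
E
python3 an.py
```

```text
tongue tip L,R [-18.9 134.6] [-10.6 135.4] base [-18.2 109.6] [ -9.6 111. ]
tab [-16.  149.1]
tab [ -8. 149.]
tab [ -7.6 138.8]
tab [-16. 139.]
lever 0.48900044363445927
from tcp [ -1.42994351 215.29764076] 0.49335839224195144 215.30238934095107
now 17.3667 0.4934907907090942 [-6.99411583  4.32626842 10.55774412]
```

>>> {"api": "drive_tool", "payload": {"newtons": 25, "series": [{"dx": 1,"dy": -0.2,"dz": 0,"wx": 0,"wy": 0,"wz": 0,"gripper": 0},{"dx": 2,"dy": -0.4,"dz": 0,"wx": 0,"wy": 0,"wz": 0,"gripper": 0},{"dx": 2,"dy": -0.4,"dz": 0,"wx": 0,"wy": 0,"wz": 0,"gripper": 0},{"dx": 2,"dy": -0.4,"dz": 0,"wx": 0,"wy": 0,"wz": 0,"gripper": 0},{"dx": 2,"dy": -0.4,"dz": 0,"wx": 0,"wy": 0,"wz": 0,"gripper": 0},{"dx": 2,"dy": -0.4,"dz": 0,"wx": 0,"wy": 0,"wz": 0,"gripper": 0},{"dx": 2,"dy": -0.4,"dz": 0,"wx": 0,"wy": 0,"wz": 0,"gripper": 0},{"dx": 2,"dy": -0.4,"dz": 0,"wx": 0,"wy": 0,"wz": 0,"gripper": 0},{"dx": 2,"dy": -0.4,"dz": 0,"wx": 0,"wy": 0,"wz": 0,"gripper": 0},{"dx": 2,"dy": -0.4,"dz": 0,"wx": 0,"wy": 0,"wz": 0,"gripper": 0}]}}

```text
time: 18.2
tcp_pos: [0.6125, 0.0278, 0.0407]
ee_rot: [-90.1, 0.0, -89.0]
contact_force: [-7.8, 4.7, 11.2]
finger_gap: 0.233
```

```bash
python3 an.py | tail -1
python3 - <<'E'
from h import *
import pickle
c=cam('scene');save(c,'s8.png');pickle.dump(c,open('s8.pkl','wb'));i=cv2.imread('pics/s8.png');cv2.imwrite('pics/s8c.png',cv2.resize(i[245:315,190:270],None,fx=8,fy=8,interpolation=cv2.INTER_CUBIC))
c=cam('top');save(c,'t8.png');i=cv2.imread('pics/t8.png');cv2.imwrite('pics/t8c.png',cv2.resize(i[110:270,245:405],None,fx=3.7,fy=3.7,interpolation=cv2.INTER_CUBIC))
E
```

```text
now 18.2 0.5022118520821129 [-7.80222911  4.70855796 11.18715029]
```

View pics/s8c.png

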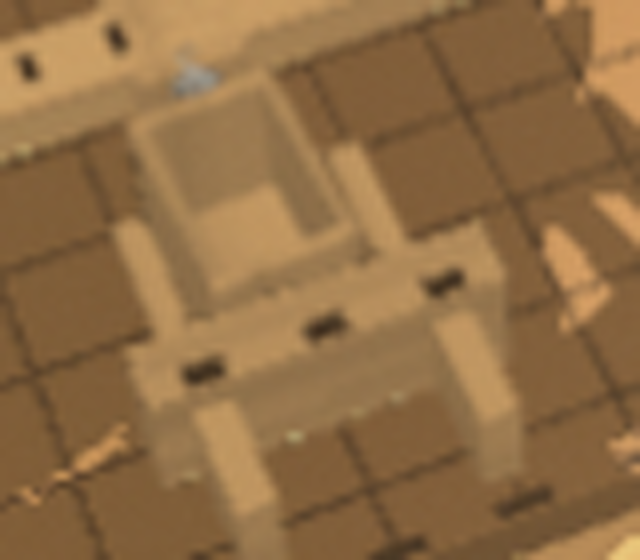

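View pics/t8c.png

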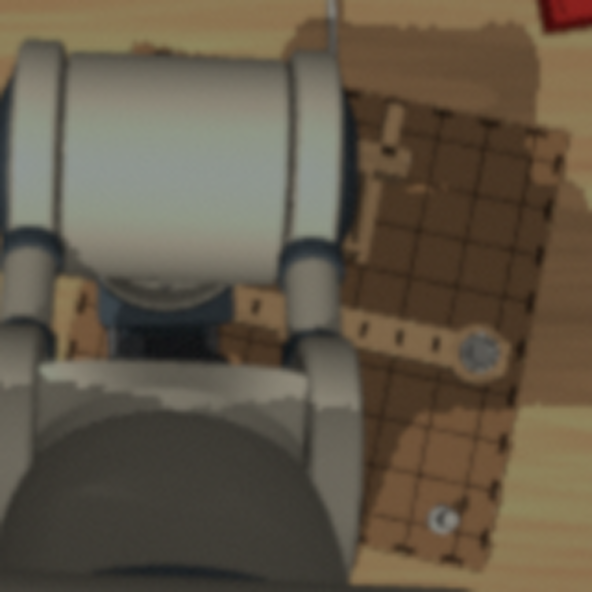

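Run:
```python
from h import *
import pickle
c=pickle.load(open('s8.pkl','rb'))
th,x,y=np.load('rig.npy');R=rot([0,0,np.degrees(th)])[:2,:2]
uv=(np.array([(132,124),(266,74),(363,238),(208,302)])+.5)/8-.5+[190,245]
P=(onz(c,uv,.063)[:,:2]-[x,y])@R*1000;print(P.round(1),P.mean(0)-[62,0])
uv=(np.array([(135,350),(485,225)])+.5)/8-.5+[190,245]
print('fence top front, expect (90,-+45)',((onz(c,uv,.054)[:,:2]-[x,y])@R*1000).round(1))
```

```text
[[ 35.1 -22.8]
 [ 33.9  12.3]
 [ 89.6  16.4]
 [ 91.8 -23. ]] [ 0.60377513 -4.28033137]
fence top front, expect (90,-+45) [[ 91.4 -41.7]
 [ 91.9  46.3]]
```

Run:
```python
from h import *
print(r.finish_job()); o=r.get_obs();print(o['time'],o['tcp_pos'],o['contact_force'],o['finger_gap'])
```

```text
the job is handed in; nothing more can be done
None
the job is handed in; nothing more can be done
```

The box is in the nest against the fence, and I handed the job in at about 18 s still holding the handle, with the lever lined up. No verdict was reported.

**What I did:** I picked the box up with an 8 N grip and set it in the nest. After I let go, the wrist camera put it 4 mm short of the fence, 2 mm off the middle, and square. I then gripped the handle at 25 N and swung the lever along its arc.

**Last checks:**
- **Lever:** the arm's position gave 0.502 rad after a final 2 mm nudge. The tongue in the camera picture, taken before the nudge, gave 0.489 against 0.493 from the arm. I did not re-measure the tongue afterwards.
- **Plunger:** the side load on the handle rose from about 3.7 N to about 9 N. That fits the spring and plunger, but the plunger force itself was only inferred.
- **Box:** the scene camera put it against the fence at x ≈ +0.6 mm. It read y ≈ -4.3 mm, where the wrist camera had read -2.1 mm. Both are inside the 8 mm limit, and the scene camera's corners were blurry.
- **Bystanders:** the arm never went near them, and I saw none moved. I did not measure their positions.

**What went wrong or disagreed:**
- **Missed grasps:** the first two grasps closed just over the box's rim. The fingertips are about 13 mm behind the reported TCP, not 22 mm ahead as the description says. I measured this in two views and went 35 mm lower. The box was not harmed, only turned a couple of degrees.
- **Refused call:** one move call was refused for missing keys; nothing moved.
- **Unexplained force:** there was a steady upward force of about 11 N on the tool while I held the handle. I did not find the cause; it is well under the 40 N limit.

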